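# Add a slotted weight to a glue-up weight

### The arm

A 6-joint arm with a two-finger parallel gripper is mounted at the origin on the work surface. World frame = base frame: x ahead of the robot, y to its left, z up, the work surface at z = 0. Lengths are in m, angles in rad, forces in N, time in s.
With the tool pointing down it reaches from about 0.35 to 0.975 m from the base axis. Payload 4.9 kg.
Tool frame: the origin (TCP) lies at the very end of the fingers, on their centre line; the grasp point (between the pads) lies 19 mm behind it; z points along the fingers, y is the direction in which the jaws open and shut (so a half turn about z gives the same grasp; the last joint's range is limited). The gripper opens to 85 mm and grips with 20 to 120 N. Pads are 22 mm wide; open, the fingers measure 114 mm over their backs; the gripper's body (76 mm by 85 mm) begins 54 mm behind the grasp point. The pads swing forward as they close: fully open they stand 13 mm farther back than shut.
Start: joints at [1.174, 0.053, 1.613, -0, 1.476, -0.119], TCP at [0.171, 0.601, 0.231] pointing down, gripper open.
Joint ranges: [-3.01, 3.01], [-1.01, 2.22], [0.06, 2.58], [-1.02, 4.17], [0.09, 2.62], [-3.14, 3.14]. Speed limits (rad/s): [2.57, 2.57, 3.14, 3.14, 3.14, 3.14].

### API

Orientations are given as a rotation vector (axis times angle).
In Python, from station import ctrl gives the robot as it stands.
- The arm moves only by the tool step_arm, never from a script. Its argument "moves" is a list of rows, each a list of 5 numbers: the opening, from 0 (shut) to 1 (fully open), then the shift along the world's x, y, z in m, then the turn about the world's z in degrees. A call has 1 to 20 rows; each row shifts and turns the pose as measured when the row begins; what a row does not reach is not made up. A row lasts 1/8 s, in which the tool goes at most 62.5 mm and 10.7 degrees, less where a joint would pass 70% of its speed; a pose out of reach is approached as far as the arm can. A call is refused whole if a number of a shift passes 0.0625 or a number of a turn 10.7, either way. A call with a gripper value outside its range is refused whole. The fingers move at their own pace and stop on an object; "newtons" is the grip in N (left out, the last holds). Time passes only in rows, so rows that do not move let the fingers close. It gives the time, the measured TCP pose, the force and the opening at its end, in the units of the state.
- ctrl.get_obs(): the state, without advancing time (a new reading comes with each control period).
- ctrl.get_image(name): name is "scene" or "top"; returns a dict with "color" (420x560x3 uint8, red, green, blue), "camera_matrix" (3x3 intrinsics, pixels), "R" (3x3) and "t" (3): a world point X has camera coordinates R X + t. Camera axes: x right, y down, z forward; pixel columns grow to the right and rows downward; lengths in m; the calibration is good to about 2 mm. A picture is of the moment at which its call begins. There is no depth.
- ctrl.finish_job(): hands the job in, once; it reports no verdict.
Trained networks look in a picture, given as the dict that the camera call returned (one of the last four; its "shot" number tells which), for a name from the list of things; names that differ only in an ending like _2 or _b are one class to them, and where a whole thing is asked for, a point or a joint stands for the part that bears it (a point fixed in the world has none). Each returns a list of dicts, best first, with "p" (0 to 1); they miss things now and then, are a little off and sometimes report something else, mostly with a low value. They report only what shows in the picture. A call takes as long as a camera call. They do not tell look-alikes from the thing itself.
- ctrl.spot_in(picture, query): "bbox" ([left, top, right, bottom] in pixels, round what is visible of it).
The state is a dict: "t": time; "q": joint angles; "dq": joint speeds; "effort": joint torques, N m; "tool_pos": TCP position; "tool_rot": TCP orientation; "contact_force": force on the tool from outside, world axes, zero at the start; "wrist_torque": the same for the moment, N m; "opening": finger opening in m.
Only numpy, scipy, OpenCV 4.12 (cv2) and the standard library are available. Lean on these libraries where they do the work, as an engineer would, in place of code of your own. Each camera call takes 0.05 s, during which the arm holds its last target.

### The job

A glue block is setting on a bowl blank under the stemmed glue-up weight. Slide the loose slotted weight of the same thickness as the two already on it sideways onto the stem, under the T-handle and fully home, then turn it so that it is locked on the stem, lying flat, with its slot on the opposite side from the slot of the weight just beneath it, and let go. Go gently: the glue is wet and slippery, so the block and the caul plate must not be shoved or twisted, the weights beneath must stay locked, and the other things on the bench stay where they are.

Things in the scene. Friction and masses are not known exactly. Their poses are not given: they have to be found in the camera images.
- blank: bowl blank of pale wood, a plain disc 150 mm across, fixed to the bench; blanks differ in thickness, its top is 39 to 53 mm above the bench. Origin on its axis, 45 mm below its top face, z up
- glue_block: dark wooden glue block, disc 86 mm across and 22 mm thick, lying on the middle of the blank's top on wet glue, which is slippery: a sideways push of about 5 N on the block, or on the glue-up weight standing on it, makes them creep. Origin at the centre of its underside
- caul: the glue-up weight, loose, 1.15 kg: round dark steel caul plate 90 mm across, 20 mm thick, resting on the glue block, with an upright steel stem in its middle and a T-handle on top. Origin at the centre of the plate's underside (67 mm above the blank's origin), z up, x along the T-handle
- caul_stem (a point): on the stem's axis, 52 mm above the plate's underside, level with the top of weight_b: the place for weight_c's origin. The stem has two flats: its section is a round-ended oblong 14 mm long along the caul's x and 9 mm wide along its y, so a weight's slot passes it only when the slot lies along the caul's x (either way round)
- caul_handle (a point): centre of the T-handle's underside, on the stem's axis, 18 mm above caul_stem: room for a weight 16 mm thick and 2 mm to spare. The T-handle is a bar 44 mm long along the caul's x, 16 mm wide and 20 mm high from here up
- caul_rim (a point): point on the upper edge of the caul plate, 45 mm from its centre along the caul's x axis
- weight_c: the loose slotted weight lying flat on the bench: plain steel disc 66 mm across, 16 mm thick, about 0.33 kg, bore 16 mm across in the middle, straight slot 11 mm wide from the bore out through the rim, flared to 17 mm over its last 4 mm. Once home (bore within 1 mm of the stem's axis) it can be turned on the stem and is locked. Origin at the bore's centre on the underside, x out through the slot mouth
- weight_a: lowest slotted weight on the stem, same shape as weight_c, lying on the caul plate and locked with its slot roughly across the flats (slot along about -y of the caul); origin at the centre of its bore on the underside, x axis points out through the mouth of the slot
- weight_b: slotted weight lying on weight_a, same shape and frame as weight_c, locked with its slot on the other side (along about +y of the caul)
- weight_a_mouth (a point): middle of weight_a's slot mouth, on the rim 33 mm from the bore's axis, half-way up its thickness
- weight_b_mouth (a point): middle of weight_b's slot mouth, on the rim 33 mm from the bore's axis, half-way up its thickness
- weight_c_mouth (a point): middle of weight_c's slot mouth, on the rim 33 mm from the bore's axis, half-way up its thickness
- thick_weight: another slotted weight on the bench, same outline but 28 mm thick, too thick for the space left; leave it alone. Origin at the centre of its underside
- glue_bottle: white glue bottle, 54 mm across, 150 mm high, standing on the bench; leave it alone. Origin at the centre of its underside
- gouge: turning gouge with a wooden handle, 400 mm long, lying on the bench along its x axis; leave it alone. Origin under its middle
Things that resemble listed ones, but are neither listed nor needed, are in the scene too. What is shaped like the weight_a but yellow is not meant.

How it is judged:
By the outcome, as a careful person would: the job done as asked, in the order asked, and still so for the second after the job is handed in, with the robot touching nothing.
It also fails if it takes over 64 s, if anything falls off the work surface, if the arm or the gripper's body presses on something with over 40 N, if the wrist force passes 120 N, or if a joint passes its speed limit or range.

## Working session

There is one attempt and no reset: what is moved stays moved. The work goes in short steps, Python scripts to look and compute and a tool call to move; the robot and the scene stay as the last step left them, time stands still between calls to the robot, and variables do not carry over. Pictures are saved under pics/ and viewed, and the job is handed in when it is done.

Besides the shell and the picture viewer there is one more tool, called after "Call:" by a JSON object that holds its "api" and its "payload", one argument or row to a line. step_arm: Moves the arm, as the interface text tells. Its arguments: {"type":"object","properties":{"moves":{"type":"array","items":{"type":"array","items":{"type":"number"}}},"newtons":{"type":"number"}},"required":["moves"]}

```bash
ls; mkdir -p pics; cat > h.py <<'E'
from station import ctrl
import numpy as np, cv2, json, pickle
def shot(name,fn=None):
    p=ctrl.get_image(name)
    if fn: cv2.imwrite('pics/'+fn,p['color'][:,:,::-1])
    return p
def proj(p,X):
    X=np.atleast_2d(X); c=X@np.array(p['R']).T+np.array(p['t']); u=c@np.array(p['camera_matrix']).T
    return u[:,:2]/u[:,2:]
def ray(p,uv,z):
    R=np.array(p['R']);t=np.array(p['t']);K=np.array(p['camera_matrix'])
    d=R.T@np.linalg.solve(K,[uv[0],uv[1],1]); o=-R.T@t
    return o+d*(z-o[2])/d[2]
E
python3 - <<'E'
from h import *
for n in ['scene','top']:
    p=shot(n,n+'0.png'); pickle.dump(p,open(n+'0.pkl','wb'))
    print(n,-np.array(p['R']).T@np.array(p['t']),np.array(p['R'])[2],p['camera_matrix'][0][0])
    for q in ['weight_c','weight_c_mouth','caul','caul_handle','glue_block','blank','thick_weight','glue_bottle','gouge']:
        print(q,[(np.round(d['bbox']).tolist(),round(d['p'],2)) for d in ctrl.spot_in(p,q)][:6])
o=ctrl.get_obs();print(o)
E
```

```text
pics
scene [1.0548124  0.07100036 0.85650825] [-0.58919774 -0.09707506 -0.80213618] 452.3590674940838
weight_c [([253.0, 250.0, 285.0, 282.0], 0.92), ([324.0, 202.0, 353.0, 229.0], 0.87), ([184.0, 197.0, 208.0, 219.0], 0.77), ([326.0, 240.0, 358.0, 272.0], 0.74), ([328.0, 263.0, 357.0, 275.0], 0.64)]
weight_c_mouth [([181.0, 198.0, 209.0, 217.0], 0.75)]
caul [([323.0, 234.0, 364.0, 288.0], 0.77)]
caul_handle [([315.0, 233.0, 365.0, 285.0], 0.9)]
glue_block [([317.0, 266.0, 346.0, 290.0], 0.55)]
blank [([299.0, 243.0, 373.0, 317.0], 0.63)]
thick_weight [([180.0, 254.0, 211.0, 289.0], 0.92)]
glue_bottle [([322.0, 231.0, 366.0, 286.0], 0.7), ([411.0, 236.0, 450.0, 290.0], 0.64), ([325.0, 240.0, 359.0, 272.0], 0.29)]
gouge [([79.0, 173.0, 171.0, 321.0], 0.76)]
top [ 0.31683598 -0.00994496  1.01404529] [ 2.07360674e-01  3.57712702e-04 -9.78264495e-01] 485.65879914791253
weight_c [([370.0, 220.0, 402.0, 253.0], 0.96), ([209.0, 237.0, 239.0, 267.0], 0.84), ([275.0, 162.0, 304.0, 194.0], 0.56), ([200.0, 150.0, 229.0, 177.0], 0.44)]
weight_c_mouth [([369.0, 219.0, 404.0, 249.0], 0.61)]
caul [
[... 353 characters left out ...]
 0.59)]
gouge [([426.0, 93.0, 448.0, 272.0], 0.85)]
{'t': 1.0, 'q': array([ 1.17401032e+00,  5.26735300e-02,  1.61292226e+00,  5.28596386e-06,
        1.47596539e+00, -1.19020232e-01]), 'dq': array([-0.0009666 ,  0.00032906, -0.00024111, -0.00129454,  0.0003885 ,
        0.00015616]), 'effort': array([-7.92854044e-04, -3.93719244e+01, -3.70463741e+01, -9.94495554e-05,
        8.69300657e-04,  2.19532701e-06]), 'tool_pos': array([0.17138302, 0.60102402, 0.23130668]), 'tool_rot': array([4.34912553e-01, 3.11134007e+00, 4.99068255e-05]), 'contact_force': array([ 0.39960031, -0.18330699,  0.35203203]), 'wrist_torque': array([ 0.03574363, -0.02346902, -0.01605395]), 'opening': 0.08546973932274309}
```

View pics/scene0.png

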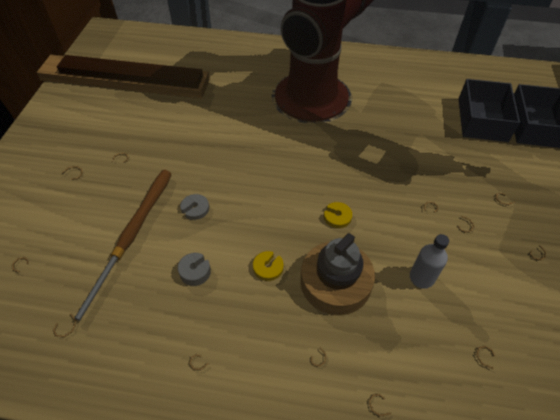

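View pics/top0.png

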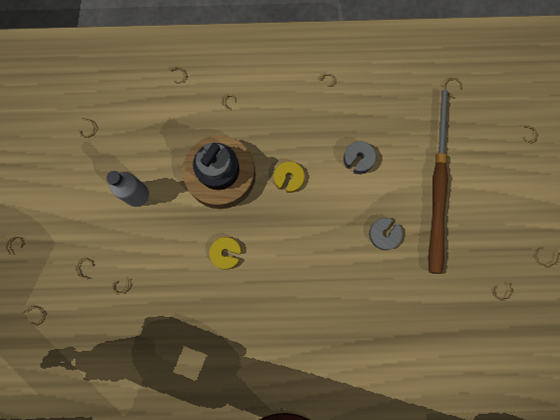

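```bash
python3 - <<'E'
import cv2,numpy as np
s=cv2.imread('pics/scene0.png');t=cv2.imread('pics/top0.png')
a=cv2.resize(s[180:330,170:380],None,fx=3.8,fy=3.8,interpolation=cv2.INTER_CUBIC)[:580]
b=cv2.resize(t[120:275,180:410],None,fx=3.4,fy=3.4,interpolation=cv2.INTER_CUBIC)
cv2.imwrite('pics/s0c.png',a);cv2.imwrite('pics/t0c.png',b)
E
```

```text
(no output)
```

View pics/s0c.png

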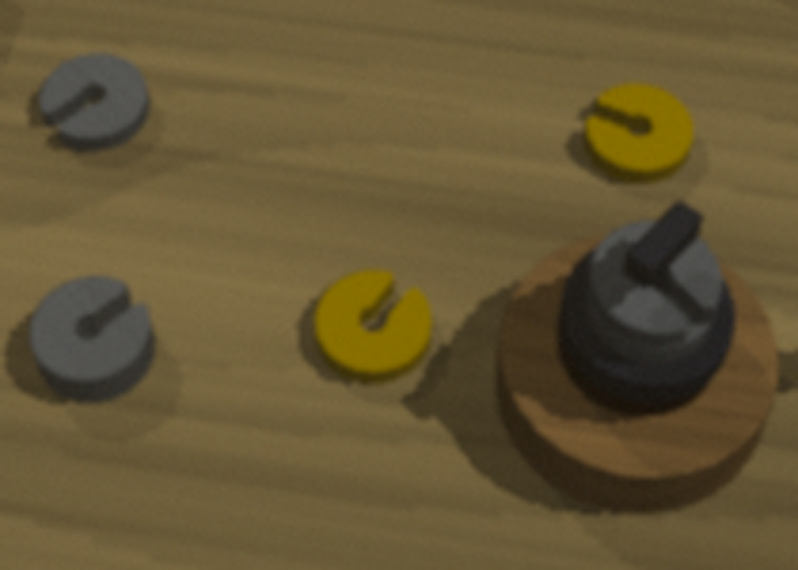

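View pics/t0c.png

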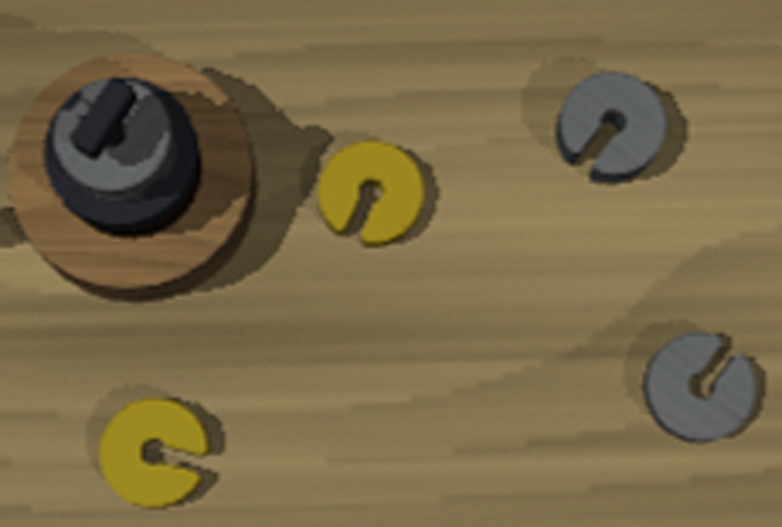

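Candidates that could pass for weight_c:

| Pixel (scene) | Pixel (top) | Description | Verdict |
|---|---|---|---|
| (196,207) | (386,234) | grey, thin | matches weight_c |
| (194,268) | (360,157) | grey, visibly thicker side | thick_weight |
| (339,214) | (226,253) | yellow | excluded |
| (268,265) | (290,177) | yellow | excluded |

I'll check the choice in a close crop before reaching.

```bash
python3 - <<'E'
import cv2,numpy as np
s=cv2.imread('pics/scene0.png');t=cv2.imread('pics/top0.png')
def crop(im,x,y,w,h,f,g=1.8):
    c=im[y:y+h,x:x+w].astype(float)/255; c=c**(1/g)
    return cv2.resize((c*255).astype(np.uint8),None,fx=f,fy=f,interpolation=cv2.INTER_CUBIC)
A=crop(s,175,190,45,38,8);B=crop(t,363,212,45,38,8)
cv2.imwrite('pics/wc.png',np.hstack([A,B]))
A=crop(s,290,225,95,100,4.2);B=crop(t,175,130,90,100,4.2)
cv2.imwrite('pics/caul.png',np.hstack([A,B]))
E
```

```text
(no output)
```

View pics/wc.png

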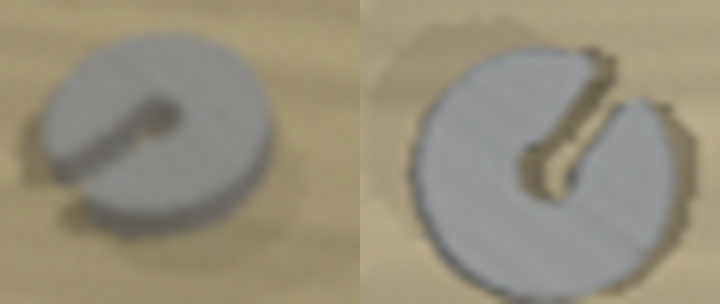

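View pics/caul.png

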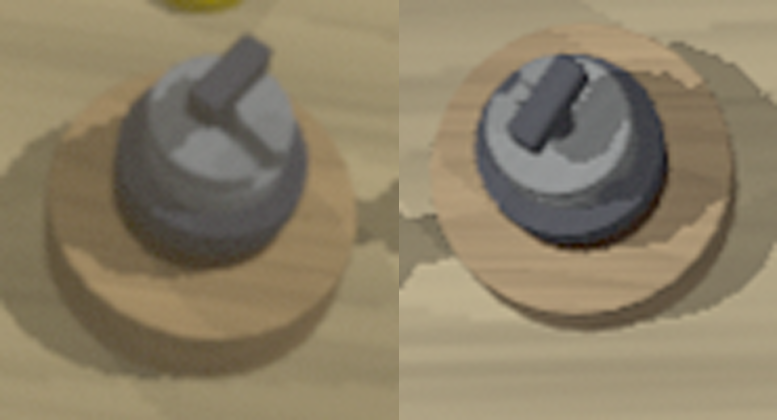

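The crop confirms it: the thin grey weight at scene (196,207) / top (386,234) is weight_c, with its slot mouth at about scene (180,215) / top (396,222). Next I'll fit models to get metric poses.

```bash
cat > fit.py <<'E'
from h import *
from scipy.optimize import minimize
S=4
def chroma(p):
    c=p['color'].astype(float)+1
    return (c[:,:,0]-c[:,:,2])/c.sum(2)
def polymask(p,polys,box,holes=[]):
    x0,y0,x1,y1=box
    m=np.zeros(((y1-y0)*S,(x1-x0)*S),np.uint8)
    for P in polys:
        uv=(proj(p,P)-[x0,y0]+0.5)*S-0.5
        cv2.fillConvexPoly(m,cv2.convexHull(np.round(uv*16).astype(np.int32)),1,shift=4)
    for P in holes:
        uv=(proj(p,P)-[x0,y0]+0.5)*S-0.5
        cv2.fillPoly(m,[np.round(uv*16).astype(np.int32)],0,shift=4)
    return cv2.resize(m.astype(np.float32),(x1-x0,y1-y0),interpolation=cv2.INTER_AREA)
a=np.linspace(0,2*np.pi,73)[:-1]
def circ(x,y,z,r): return np.c_[x+r*np.cos(a),y+r*np.sin(a),0*a+z]
def cyl(x,y,z0,z1,r): return np.vstack([circ(x,y,z0,r),circ(x,y,z1,r)])
def box3(x,y,th,z0,z1,lx,ly):
    c,s=np.cos(th),np.sin(th)
    return np.array([[x+c*i*lx/2-s*j*ly/2,y+s*i*lx/2+c*j*ly/2,z] for z in (z0,z1) for i,j in((-1,-1),(1,-1),(1,1),(-1,1))])
def slotout(x,y,th,z):
    # keyhole outline
    b=np.linspace(np.arcsin(5.5/8),2*np.pi-np.arcsin(5.5/8),30)
    P=[(8e-3*np.cos(t),8e-3*np.sin(t)) for t in b]+[(.029,-.0055),(.0345,-.009),(.0345,.009),(.029,.0055)]
    P=np.array(P);c,s=np.cos(th),np.sin(th)
    return np.c_[x+c*P[:,0]-s*P[:,1],y+s*P[:,0]+c*P[:,1],0*P[:,0]+z]
E
cat > f1.py <<'E'
from fit import *
ps={n:pickle.load(open(n+'0.pkl','rb')) for n in('scene','top')}
boxes={'scene':(172,188,222,230),'top':(358,208,416,262)}
for n,uv in (('scene',(196,205)),('top',(386,235))):
    p=ps[n];b=boxes[n];ch=chroma(p)[b[1]:b[3],b[0]:b[2]]
    lo,hi=np.percentile(ch,[6,70]); print(n,lo,hi)
    obs=np.clip((ch-lo)/(hi-lo),0,1); obs=1-obs
    g=ray(p,uv,.016)
    def cost(v):
        x,y,th=v[0],v[1],v[2]
        # slot holes: intersection of top and bottom holes matter only little; use top hole at weight .5
        full=polymask(p,[cyl(x,y,0,.016,.033)],b)
        h=polymask(p,[cyl(x,y,0,.016,.033)],b,[slotout(x,y,th,.016)])
        w=1-0.5*(full-h)
        return (w*(obs-h)**2).sum()
    best=None
    for t0 in np.arange(0,2*np.pi,.4):
        c=cost([g[0],g[1],t0])
        if best is None or c<best[0]: best=(c,t0)
    r=minimize(cost,[g[0],g[1],best[1]],method='Nelder-Mead',options=dict(initial_simplex=[[g[0],g[1],best[1]],[g[0]+.004,g[1],best[1]],[g[0],g[1]+.004,best[1]],[g[0],g[1],best[1]+.3]]))
    print(n,r.x[:2]*1000,np.degrees(r.x[2]),r.fun)
E
python3 f1.py
```

```text
scene 0.015444015444015444 0.19310344827586207
scene [ 451.72917466 -222.48585798] 114.37641806803144 56.94006753921413
top -0.01 0.16
top [ 453.9642263  -223.46340006] 321.8124333235348 12.40106140041646
```

```bash
sed -i 's/^    best=None/    best=(0,np.radians(-38.));/; s/^    for t0 in.*/    for t0 in []:/' f1.py; python3 f1.py
cat > f2.py <<'E'
from fit import *
import sys
ps={n:pickle.load(open(n+'0.pkl','rb')) for n in('scene','top')}
boxes={'scene':(305,226,372,296),'top':(183,132,244,198)}
fr={}
# stack silhouette: grey vs wood; params x,y,H(blank top),th shared + per-cam pixel-ish offset none
obs={}
for n in ps:
    b=boxes[n];ch=chroma(ps[n])[b[1]:b[3],b[0]:b[2]]
    cv2.imwrite(f'pics/ch_{n}.png',cv2.resize(np.uint8(np.clip((ch+.1)/.35,0,1)*255),None,fx=6,fy=6,interpolation=cv2.INTER_NEAREST))
    obs[n]=1-np.clip((ch-.03)/(.12-.03),0,1)
def model(n,x,y,H,th):
    z=H+.022  # plate underside
    return polymask(ps[n],[cyl(x,y,z,z+.02,.045),cyl(x,y,z+.02,z+.052,.033),box3(x,y,th,z+.07,z+.09,.044,.016),cyl(x,y,H,z,.043)],boxes[n])
def cost(v,names):
    x,y,H,th=v
    return sum((abs(obs[n]-model(n,x,y,H,th))).sum() for n in names)
if __name__=='__main__':
  for names in (['top'],['scene'],['top','scene']):
    best=None
    for H in ([.046] if len(names)==1 else [.04,.046,.052]):
      for t in (0.3,.9,1.5,2.1):
        g=ray(ps['top'],(215,166),.1) 
        v0=np.array([g[0],g[1],H,t])
        r=minimize(cost,v0,args=(names,),method='Nelder-Mead',options=dict(initial_simplex=[v0]+[v0+d for d in np.diag([.006,.006,.006,.5])],maxiter=400))
        if best is None or r.fun<best.fun: best=r
    print(names,best.x[:3]*1000,np.degrees(best.x[3]),best.fun)
E
python3 f2.py
```

```text
scene 0.015444015444015444 0.19310344827586207
scene [ 452.55168005 -222.73125302] -34.4050845862078 48.526300242765544
top -0.01 0.16
top [ 453.9762764  -223.42299478] -38.34169643137716 12.334545754022121
['top'] [6.05727165e+02 1.28456755e+02 2.41750608e-01] 126.3181820362145 51.296219664189444
['scene'] [493.66408162 135.47856974 -99.11696195] -22.580938686601996 306.3330767807927
['top', 'scene'] [590.78542798 121.75274494  43.44736251] 141.15553567552436 858.0892455509049
```

```bash
python3 - <<'E'
import cv2,numpy as np
a=cv2.imread('pics/ch_scene.png');b=cv2.imread('pics/ch_top.png')
h=max(a.shape[0],b.shape[0]);f=lambda m:cv2.copyMakeBorder(m,0,h-m.shape[0],0,0,cv2.BORDER_CONSTANT)
cv2.imwrite('pics/ch.png',np.hstack([f(a),f(b)]))
E
```

```text
(no output)
```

View pics/ch.png

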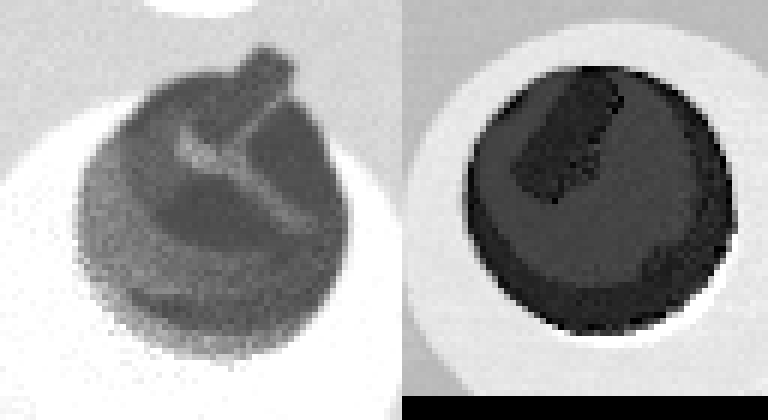

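```bash
cat > f3.py <<'E'
from fit import *
from scipy.optimize import minimize
class Caul:
    def __init__(s,ps,boxes,uselum=False):
        s.ps,s.boxes=ps,boxes; s.ch={}
        for n in ps:
            b=boxes[n]; s.ch[n]=np.clip(chroma(ps[n])[b[1]:b[3],b[0]:b[2]],-.1,.3)
    def regions(s,n,x,y,H,th,thb):
        p,b=s.ps[n],s.boxes[n]; z=H+.022
        m=lambda P,h=[]:polymask(p,P,b,h)
        blank=m([circ(x,y,H,.075)]) ; blankside=m([cyl(x,y,0,H,.075)])
        block=m([cyl(x,y,H,z,.043)])
        plate=m([cyl(x,y,z,z+.02,.045)]); ws=m([cyl(x,y,z+.02,z+.052,.033)])
        wt=m([circ(x,y,z+.052,.033)]); wth=m([circ(x,y,z+.052,.033)],[slotout(x,y,thb,z+.052)])
        stem=m([cyl(x,y,z+.052,z+.07,.0055)]); h=m([box3(x,y,th,z+.07,z+.09,.044,.016)])
        layers=[np.ones_like(h),blankside,blank,block,plate,ws,wt,wt-wth,stem,h]
        if n=='top': pass
        W=[];rem=np.ones_like(h)
        for L in layers[::-1]:
            W.append(L*rem); rem=rem*(1-L)
        return W
    def cost1(s,n,*v):
        W=s.regions(n,*v); A=np.stack([w.ravel() for w in W],1); c=s.ch[n].ravel()
        A=A[:,A.sum(0)>3]
        k=np.linalg.lstsq(A,c,rcond=None)[0]
        e=A@k-c
        return np.minimum(e**2,.06**2).sum()/ (s.sig[n]**2)
    sig={'scene':.03,'top':.02}
    def cost(s,v,names):
        # v: x,y,H,th,thb, (dx,dy for scene cam relative to top)
        x,y,H,th,thb=v[:5]; c=0
        for n in names:
            d=v[5:7] if (n=='scene' and len(v)>5) else (0,0)
            c+=s.cost1(n,x+d[0],y+d[1],H,th,thb)
        return c
E
cat > f3run.py <<'E'
from f3 import *
ps={n:pickle.load(open(n+'0.pkl','rb')) for n in('scene','top')}
C=Caul(ps,{'scene':(296,226,382,325),'top':(176,130,260,212)})
g=ray(ps['top'],(216,165),.1);print(g)
def run(names,v0,step):
    v0=np.array(v0); r=None
    for k in range(3):
        r=minimize(C.cost,v0,args=(names,),method='Nelder-Mead',options=dict(initial_simplex=[v0]+[v0+d for d in np.diag(step)/(k+1)],maxiter=600,xatol=1e-5,fatol=1e-2)); v0=r.x
    print(names,np.round(r.x[:3]*1000,2),np.round(np.degrees(r.x[3:5]),1),np.round(r.x[5:]*1000,2),round(r.fun,1)); return r.x
st=[.006,.006,.005,.2,.3]
v=[g[0],g[1],.046,np.radians(-33),np.radians(57)]
r=run(['top','scene'],v,st)
run(['top','scene'],list(r)+[0,0],st+[.003,.003])
for H in(.04,.046,.052):
  for n in ('top','scene'):
    C0=C.cost; 
    f=lambda w:C0([w[0],w[1],H,w[2],w[3]],[n])
    w0=r[[0,1,3,4]];q=minimize(f,w0,method='Nelder-Mead',options=dict(initial_simplex=[w0]+[w0+d for d in np.diag([.004,.004,.2,.3])]))
    print(n,H,q.x[:2]*1000,np.degrees(q.x[2:]),q.fun)
E
time python3 f3run.py
```

```text
[0.5842958  0.11754232 0.1       ]
['top', 'scene'] [592.31 121.74  43.41] [-30.1  56.7] [] 6773.9
['top', 'scene'] [594.3  122.59  33.98] [-34.  163.7] [-10.03   0.15] 5729.9
top 0.04 [593.45624417 122.01754426] [-33.79152861  77.89633159] 3131.5614965133977
scene 0.04 [588.30313989 122.27933109] [-33.03479651  58.81198285] 2854.5533010050763
top 0.046 [591.94650642 121.37282239] [-28.53435409  62.0236256 ] 3906.959866975855
scene 0.046 [590.76537765 121.90684027] [-36.37750739  51.45088989] 3060.7955425089285
top 0.052 [590.63684374 120.40576902] [-33.62700174  75.69269933] 4967.726217724188
scene 0.052 [595.57593226 122.09060021] [-35.62163971  52.54060394] 3468.3286123268754
real	0m16.007s
user	0m46.788s
sys	0m0.100s
```

```bash
cat > ov.py <<'E'
from fit import *
def ov(p,v,box,f,fn=None):
    x,y,H,th,thb=v; z=H+.022; x0,y0,x1,y1=box
    im=p['color'][y0:y1,x0:x1,::-1].astype(float)/255
    im=cv2.resize(np.uint8(255*im**.55),None,fx=f,fy=f,interpolation=cv2.INTER_CUBIC)
    def L(P,c,closed=True):
        uv=((proj(p,P)-[x0,y0]+.5)*f-.5)
        cv2.polylines(im,[np.round(uv*16).astype(np.int32)],closed,c,1,cv2.LINE_AA,4)
    L(circ(x,y,H,.075),(0,255,0));L(circ(x,y,z,.043),(255,0,255));L(circ(x,y,z+.02,.045),(255,255,0));L(circ(x,y,z+.052,.033),(0,0,255))
    b=box3(x,y,th,z+.07,z+.09,.044,.016);L(b[4:],(0,255,255));L(b[:4],(0,160,160));L(slotout(x,y,thb,z+.052),(255,128,0))
    L(circ(x,y,0,.075),(0,128,0))
    return im
E
python3 - <<'E'
from ov import *
ps={n:pickle.load(open(n+'0.pkl','rb')) for n in('scene','top')}
v=[.5923,.1217,.0434,np.radians(-33),np.radians(56)]
A=ov(ps['scene'],v,(296,226,382,325),4.6);B=ov(ps['top'],v,(176,130,260,212),4.6)
h=max(len(A),len(B));f=lambda m:cv2.copyMakeBorder(m,0,h-len(m),0,0,cv2.BORDER_CONSTANT)
cv2.imwrite('pics/ov1.png',np.hstack([f(A),f(B)]))
E
```

```text
(no output)
```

View pics/ov1.png

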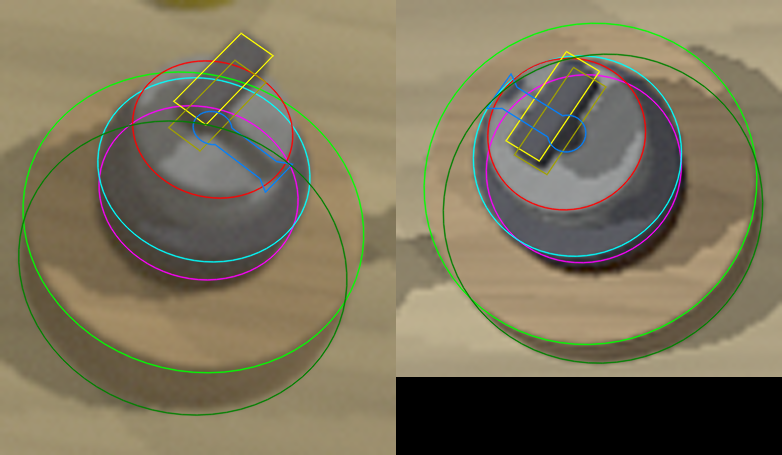

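```bash
cat > f4.py <<'E'
from f3 import *
class Caul2(Caul):
    # v: x,y,H,th,thb,bx,by
    def regions(s,n,x,y,H,th,thb,bx,by):
        p,b=s.ps[n],s.boxes[n]; z=H+.022
        m=lambda P,h=[]:polymask(p,P,b,h)
        bl=m([circ(bx,by,H,.075)]) ; bs=m([cyl(bx,by,0,H,.075)])
        block=m([cyl(x,y,H,z,.043)])
        plate=m([cyl(x,y,z,z+.02,.045)]); ws=m([cyl(x,y,z+.02,z+.052,.033)])
        wt=m([circ(x,y,z+.052,.033)]); wth=m([circ(x,y,z+.052,.033)],[slotout(x,y,thb,z+.052)])
        stem=m([cyl(x,y,z+.052,z+.07,.0055)]); h=m([box3(x,y,th,z+.07,z+.09,.044,.016)])
        W=[];rem=np.ones_like(h)
        for L in [np.ones_like(h),bs,bl,block,plate,ws,wt,wt-wth,stem,h][::-1]:
            W.append(L*rem); rem=rem*(1-L)
        return W
    def cost(s,v,names):
        c=0
        for n in names:
            d=v[7:9] if (n=='scene' and len(v)>7) else (0,0)
            c+=s.cost1(n,v[0]+d[0],v[1]+d[1],v[2],v[3],v[4],v[5]+d[0],v[6]+d[1])
        return c
def run(C,names,v0,step,it=4):
    v0=np.array(v0,float)
    for k in range(it):
        r=minimize(C.cost,v0,args=(names,),method='Nelder-Mead',options=dict(initial_simplex=[v0]+[v0+d*(-1)**k for d in np.diag(step)/(k+1)],maxiter=900,xatol=1e-5,fatol=1e-2,adaptive=True)); v0=r.x
    print(names,np.round(r.x[:3]*1000,2),np.round(np.degrees(r.x[3:5]),1),np.round(r.x[5:]*1000,2),round(r.fun,1),flush=True); return r.x
E
cat > f4run.py <<'E'
from f4 import *
ps={n:pickle.load(open(n+'0.pkl','rb')) for n in('scene','top')}
C=Caul2(ps,{'scene':(296,226,382,325),'top':(176,130,260,212)})
st=[.004,.004,.005,.2,.3,.004,.004]
v=[.592,.1217,.0434,np.radians(-33),np.radians(56),.592,.1217]
r=run(C,['top','scene'],v,st)
r2=run(C,['top','scene'],list(r)+[0,0],st+[.003,.003])
run(C,['top'],r,st); run(C,['scene'],r,st)
pickle.dump((r,r2),open('caul.pkl','wb'))
from ov import ov
for k,v in enumerate((r,)):
    A=ov(ps['scene'],v[:5],(296,226,382,325),4.6);B=ov(ps['top'],v[:5],(176,130,260,212),4.6)
    h=max(len(A),len(B));f=lambda m:cv2.copyMakeBorder(m,0,h-len(m),0,0,cv2.BORDER_CONSTANT)
    cv2.imwrite('pics/ov2.png',np.hstack([f(A),f(B)]))
E
python3 f4run.py
```

```text
['top', 'scene'] [592.81 122.31  41.8 ] [-30.2  58.8] [591.45 121.41] 6619.5
['top', 'scene'] [594.34 123.07  35.07] [-31.3  68.8] [ 5.9385e+02  1.2209e+02 -8.8100e+00  4.9000e-01] 5688.2
['top'] [596.19 123.53  28.4 ] [-33.6  57.1] [594.56 122.57] 2400.7
['scene'] [583.47 123.1   33.81] [-36.1  90. ] [588.48 122.18] 2652.1
```

View pics/ov2.png

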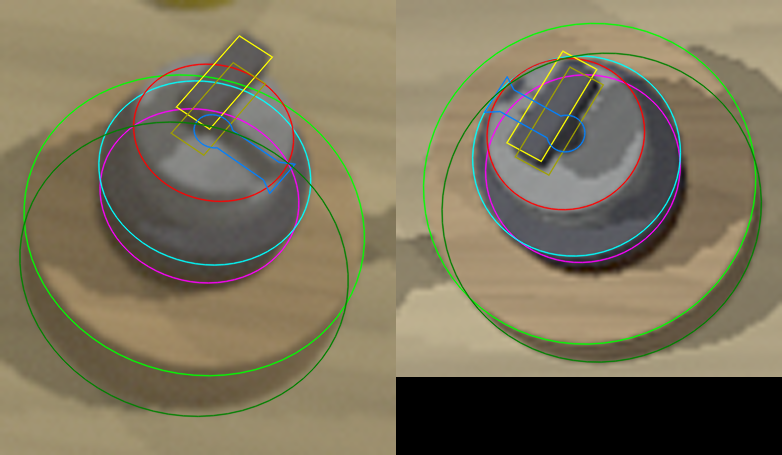

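```bash
cat > zoom.py <<'E'
from ov import *
def zoom(p,box,f,g=.45,grid=5):
    x0,y0,x1,y1=box
    im=p['color'][y0:y1,x0:x1,::-1].astype(float)/255
    im=im/np.percentile(im,99)
    im=cv2.resize(np.uint8(255*np.clip(im,0,1)**g),None,fx=f,fy=f,interpolation=cv2.INTER_NEAREST)
    for k in range(x0,x1):
        if k%grid==0: cv2.putText(im,str(k),(int((k-x0)*f),10),0,.35,(0,255,255),1); cv2.line(im,(int((k-x0+.5)*f),12),(int((k-x0+.5)*f),18),(0,255,255),1)
    for k in range(y0,y1):
        if k%grid==0: cv2.putText(im,str(k),(0,int((k-y0+.5)*f)+4),0,.35,(0,255,255),1)
    return im
E
python3 - <<'E'
from zoom import *
ps={n:pickle.load(open(n+'0.pkl','rb')) for n in('scene','top')}
A=zoom(ps['scene'],(312,230,370,296),8.5);B=zoom(ps['top'],(188,138,246,194),10)
cv2.imwrite('pics/zs.png',A);cv2.imwrite('pics/zt.png',B)
E
```

```text
(no output)
```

View pics/zs.png

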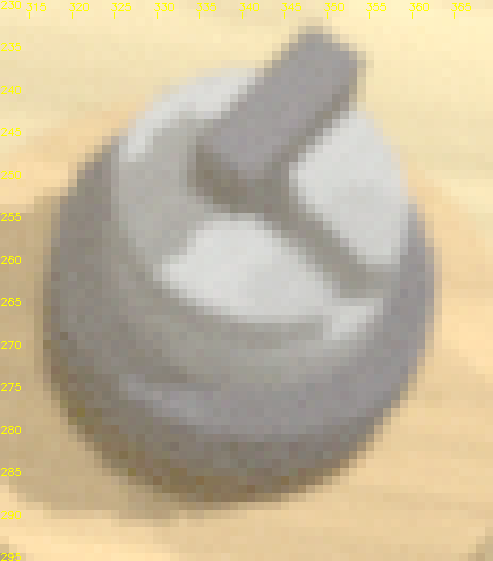

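View pics/zt.png

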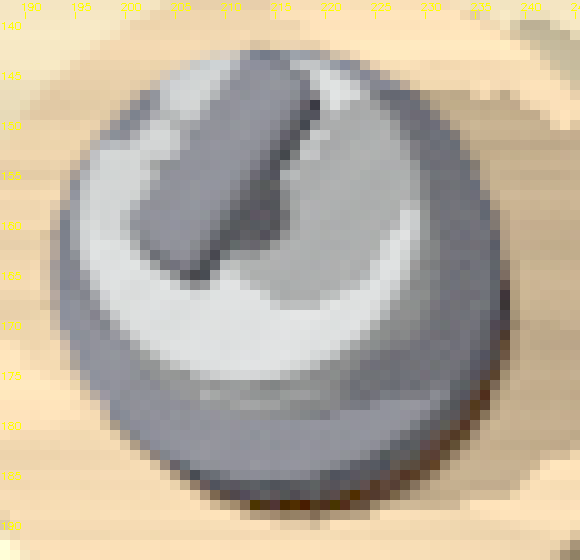

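```bash
cat > f5.py <<'E'
from fit import *
from scipy.optimize import least_squares
ps={n:pickle.load(open(n+'0.pkl','rb')) for n in('scene','top')}
top=np.array([[213,142.5],[218,145],[207,164],[200.5,159.7]])
sc=np.array([[349,233],[353.6,236],[340.3,249.7],[334.7,246.9]])
def corners(x,y,z,th):  # order: far end(+x caul = -33deg): 
    b=box3(x,y,th,z,z,.044,.016)[:4]  # (-,-),(+,-),(+,+),(-,+)
    return b
def match(p,uv,P):
    q=proj(p,P); # nearest assignment cyc
    return min(((np.roll(q,k,0)-uv) for k in range(4)),key=lambda e:(e**2).sum()), 
def matchr(p,uv,P):
    q=proj(p,P); c=[np.roll(qq,k,0)-uv for qq in(q,q[::-1]) for k in range(4)]
    return min(c,key=lambda e:(e**2).sum())
def res(v,use=('top','scene')):
    P=corners(*v); out=[]
    if 'top' in use: out.append(matchr(ps['top'],top,P).ravel())
    if 'scene' in use: out.append(matchr(ps['scene'],sc,P).ravel())
    return np.concatenate(out)
v0=[.593,.122,.15,np.radians(-33)]
for use in (('top','scene'),('top',),('scene',)):
    if len(use)==2: r=least_squares(res,v0); print(use,r.x[:3]*1000,np.degrees(r.x[3]),np.round(r.fun,1)); z=r.x[2]
    else:
        r=least_squares(lambda w:res([w[0],w[1],z,w[2]],use),[v0[0],v0[1],v0[3]]);print(use,r.x[:2]*1000,np.degrees(r.x[2]),np.round(r.fun,1))
# weight_c tops in both
E
python3 f5.py
```

```text
('top', 'scene') [591.06971604 121.61257799 157.50573475] -32.3564252667265 [-0.7 -1.6  1.6  0.2 -0.3  0.8 -1.1  0.8 -1.1 -1.5  1.3  0.3  0.3  1.8
 -1.2 -0.4]
('top',) [591.2230599  121.32221495] -31.915629740232607 [-0.7 -1.7  1.7  0.  -0.1  0.8 -0.9  0.8]
('scene',) [590.84490181 121.9103766 ] -32.797502622810335 [-0.8 -1.5  1.6  0.3  0.3  1.7 -1.1 -0.6]
```

```bash
sed -i 's/,z,z,.044,.016/,z,z,.0385,.0105/' f5.py; python3 f5.py
```

```text
('top', 'scene') [591.13646987 121.58883065 157.75263433] -32.84877965210317 [-0.2  0.3 -0.4  0.6 -0.9 -1.2  0.9  0.2 -0.7  0.2 -0.7  0.4 -0.1 -0.1
  0.9 -0.6]
('top',) [591.09275588 121.29530731] -32.153160837152505 [-0.2  0.3 -0.4  0.6 -0.6 -1.2  1.1  0.3]
('scene',) [591.16929028 121.87459482] -33.560027832102406 [-0.4  0.3 -0.5  0.6 -0.1 -0.1  0.9 -0.7]
```

```bash
python3 - <<'E'
from zoom import *
ps={n:pickle.load(open(n+'0.pkl','rb')) for n in('scene','top')}
c=np.array([.5911,.1216])
for n,uv in(('scene',(356,263)),('scene',(349,257.5)),('top',(198,150.5))):
    w=ray(ps[n],uv,.120)[:2]-c; print(n,w*1000,np.hypot(*w)*1000,np.degrees(np.arctan2(w[1],w[0])))
def draw(im,p,P,box,f,c):
    uv=((proj(p,P)-[box[0],box[1]]+.5)*f-.5); cv2.polylines(im,[np.round(uv*16).astype(np.int32)],True,c,1,cv2.LINE_AA,4)
out=[]
for n,box,f in(('scene',(312,230,370,296),6),('top',(188,138,246,194),6)):
    im=zoom(ps[n],box,f); p=ps[n];x,y=c;z=.0678
    for P,col in((circ(x,y,.120,.033),(0,0,255)),(circ(x,y,z+.02,.045),(255,255,0)),(circ(x,y,z,.043),(255,0,255)),(slotout(x,y,np.radians(59),.12),(255,100,0)),(box3(x,y,np.radians(-33),.138,.158,.044,.016)[4:],(0,200,0)),(box3(x,y,np.radians(-33),.138,.158,.044,.016)[:4],(0,120,0))): draw(im,p,P,box,f,col)
    out.append(im)
h=max(map(len,out));cv2.imwrite('pics/ov3.png',np.hstack([cv2.copyMakeBorder(m,0,h-len(m),0,0,cv2.BORDER_CONSTANT) for m in out]))
E
```

```text
scene [19.45116671 27.93844351] 34.04268661584626 55.153780913161604
scene [ 9.72008399 14.20812378] 17.214842844463593 55.62312691560522
top [17.23130103 27.94452377] 32.83007986705646 58.34096507693314
```

View pics/ov3.png

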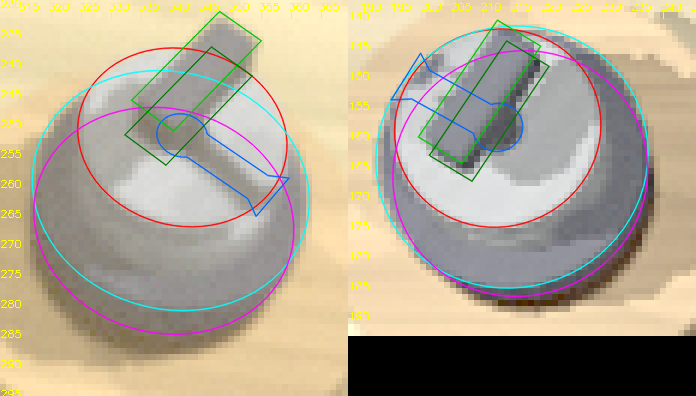

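Fit results, with the two cameras agreeing to within about 1.5 mm:

- **weight_c:** (0.453, −0.223), slot at −38°.
- **Stem axis:** (0.591, 0.1216), handle at −33°, weight_b's slot at about +57°, weight_b's top at z ≈ 0.120.

Plan:

1. Grip weight_c with the jaws across the slot.
2. Bring it in along −33° from the 147° side.
3. Turn it −90°, so its slot points to −123°.

Call:
{"api": "step_arm", "payload": {
  "moves": [
    [1, 0.02, -0.058, 0, -1.6],
    [1, 0.02, -0.058, 0, -1.6],
    [1, 0.02, -0.058, 0, -1.6],
    [1, 0.02, -0.058, 0, -1.6],
    [1, 0.02, -0.058, 0, -1.6],
    [1, 0.02, -0.058, 0, -1.6],
    [1, 0.02, -0.058, 0, -1.6],
    [1, 0.02, -0.058, 0, -1.6],
    [1, 0.02, -0.058, 0, -1.6],
    [1, 0.02, -0.058, 0, -1.6],
    [1, 0.02, -0.058, 0, -1.6],
    [1, 0.02, -0.058, 0, -1.6],
    [1, 0.02, -0.058, 0, -1.6],
    [1, 0.02, -0.058, 0, -1.6]
  ],
  "newtons": 30
}}

```text
t: 2.75
tool_pos: [0.4523, -0.2265, 0.2341]
tool_rot: [1.034, 2.948, 0.004]
contact_force: [0.5, -0.0, 1.5]
opening: 0.0852
```

```bash
cat >> h.py <<'E'
from scipy.spatial.transform import Rotation as Ro
def st(pr=True):
    o=ctrl.get_obs(); R=Ro.from_rotvec(o['tool_rot']).as_matrix()
    o['yaw']=np.degrees(np.arctan2(R[1,1],R[0,1])); o['tilt']=np.degrees(np.arccos(-R[2,2]))
    if pr: print('t %.2f'%o['t'],'pos',np.round(o['tool_pos']*1000,2),'yaw %.2f tilt %.2f'%(o['yaw'],o['tilt']),'F',np.round(o['contact_force'],2),'M',np.round(o['wrist_torque'],2),'open %.1f'%(o['opening']*1000))
    return o
E
python3 -c "
from h import *
st()"
```

```text
t 2.75 pos [ 452.25 -226.54  234.09] yaw 51.33 tilt 1.03 F [ 0.51 -0.03  1.54] M [-0.03  0.02 -0.05] open 85.2
```

Call:
{"api": "step_arm", "payload": {
  "moves": [
    [1, 0.001, 0.003, -0.035, 0.6],
    [1, 0, 0, -0.035, 0],
    [1, 0, 0, -0.035, 0],
    [1, 0, 0, -0.035, 0],
    [1, 0, 0, -0.03, 0],
    [1, 0, 0, 0, 0]
  ]
}}

```text
t: 3.5
tool_pos: [0.4538, -0.2289, 0.0609]
tool_rot: [1.029, 2.947, 0.002]
contact_force: [0.9, 0.2, 0.4]
opening: 0.0854
```

```bash
python3 -c "
from zoom import *
from h import *
o=st()
A=shot('scene','s1.png');B=shot('top','t1.png')
a=zoom(A,(160,170,235,240),7,.6);b=zoom(B,(345,195,420,265),5.5,.6)
cv2.imwrite('pics/a1.png',np.hstack([cv2.resize(a,(400,373)),cv2.resize(b,(400,373))]))
"
```

```text
t 3.50 pos [ 453.79 -228.88   60.86] yaw 51.51 tilt 1.18 F [0.91 0.17 0.38] M [-0.06 -0.01  0.04] open 85.4
```

View pics/a1.png

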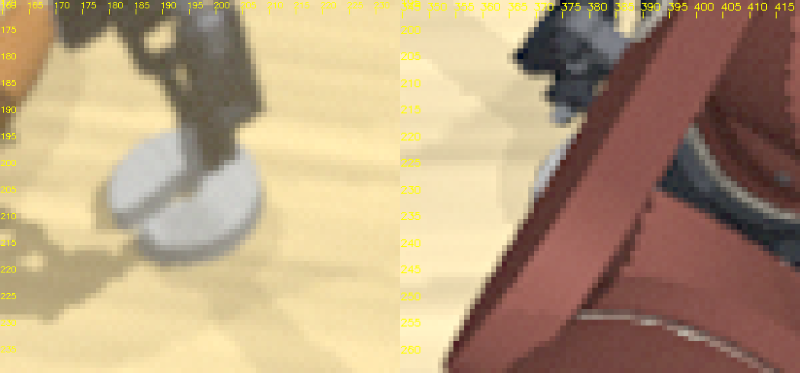

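Call:
{"api": "step_arm", "payload": {
  "moves": [
    [1, 0, 0.0057, 0, 0.2],
    [1, 0, 0, 0, 0],
    [1, 0, 0, -0.01, 0],
    [1, 0, 0, -0.01, 0],
    [1, 0, 0, 0, 0]
  ]
}}

```text
t: 4.22
tool_pos: [0.4588, -0.226, 0.0478]
tool_rot: [1.018, 2.935, -0.004]
contact_force: [-0.7, 0.1, 0.2]
opening: 0.0856
```

```bash
python3 -c "
from h import *
o=st(); R=Ro.from_rotvec(o['tool_rot']).as_matrix(); print(R[:,2]); print(o['q'])
"
```

```text
t 4.22 pos [ 458.75 -225.99   47.79] yaw 51.76 tilt 2.01 F [-0.7   0.07  0.18] M [0.03 0.06 0.  ] open 85.6
[ 0.03210212 -0.01393653 -0.99938743]
[-0.60712116 -0.05003983  2.04213156  0.00764873  1.1151888  -1.51355936]
```

Call:
{"api": "step_arm", "payload": {
  "moves": [
    [1, 0, 0, 0, 0]
  ]
}}

```text
t: 4.35
tool_pos: [0.4586, -0.226, 0.0475]
tool_rot: [1.018, 2.936, -0.004]
contact_force: [0.5, 0.3, -0.0]
opening: 0.0855
```

```bash
python3 -c "
from h import *
o=st(); R=Ro.from_rotvec(o['tool_rot']).as_matrix(); print(R[:,2]); print(o['q'],o['dq'])
"
```

```text
t 4.35 pos [ 458.65 -225.97   47.54] yaw 51.75 tilt 1.98 F [ 0.46  0.27 -0.03] M [0.01 0.02 0.  ] open 85.5
[ 0.03171969 -0.01367297 -0.99940328]
[-0.60721338 -0.04957914  2.04216638  0.00765041  1.11515865 -1.51356681] [-0.00088553  0.00828632  0.00680442 -0.00213841 -0.00155529 -0.00043504]
```

Call:
{"api": "step_arm", "payload": {
  "moves": [
    [1, 0, 0, 0, 0]
  ]
}}

```text
t: 4.47
tool_pos: [0.4586, -0.226, 0.0475]
tool_rot: [1.018, 2.936, -0.004]
contact_force: [-1.0, -0.3, 0.2]
opening: 0.0851
```

```bash
python3 -c "
from h import *
o=st(); R=Ro.from_rotvec(o['tool_rot']).as_matrix(); print(R[:,2]); print(o['q'],o['dq'])
"
```

```text
t 4.47 pos [ 458.6  -225.98   47.46] yaw 51.75 tilt 1.97 F [-0.97 -0.26  0.21] M [0.   0.03 0.06] open 85.1
[ 0.03154107 -0.01354076 -0.99941073]
[-0.60728197 -0.04940821  2.04214459  0.00766012  1.11523227 -1.51354305] [-0.00191634  0.00100725 -0.00133957 -0.00153625  0.0002578  -0.00156977]
```

```bash
cat > d.py <<'E'
from h import *
import os
o=st(); R=Ro.from_rotvec(o['tool_rot']).as_matrix(); z=R[:,2]
if os.path.exists('last.pkl'):
    l=pickle.load(open('last.pkl','rb')); print('d pos',np.round((o['tool_pos']-l[0])*1000,2),'d tilt deg',np.round(np.degrees(z[:2]-l[1][:2]),2),'dq mrad',np.round((o['q']-l[2])*1000,1))
print('tilt vec deg',np.round(np.degrees(z[:2]),2))
pickle.dump((o['tool_pos'],z,o['q']),open('last.pkl','wb'))
E
python3 d.py
```

```text
t 4.47 pos [ 458.6  -225.98   47.46] yaw 51.75 tilt 1.97 F [-0.97 -0.26  0.21] M [0.   0.03 0.06] open 85.1
tilt vec deg [ 1.81 -0.78]
```

Call:
{"api": "step_arm", "payload": {
  "moves": [
    [1, 0, 0, 0.01, 0],
    [1, 0, 0, 0, 0]
  ]
}}

```text
t: 4.72
tool_pos: [0.459, -0.2263, 0.0587]
tool_rot: [1.018, 2.935, -0.004]
contact_force: [0.3, 0.1, 0.9]
opening: 0.0858
```

```bash
python3 d.py
```

```text
t 4.72 pos [ 459.01 -226.3    58.71] yaw 51.74 tilt 2.03 F [0.28 0.07 0.87] M [-0.02 -0.01  0.02] open 85.8
d pos [ 0.4  -0.32 11.24] d tilt deg [ 0.05 -0.04] dq mrad [ -0.1 -16.9  -5.4  -0.1  21.3   0.2]
tilt vec deg [ 1.86 -0.81]
```

Call:
{"api": "step_arm", "payload": {
  "moves": [
    [1, -0.01, 0, 0, 0],
    [1, 0, 0, 0, 0]
  ]
}}

```text
t: 4.97
tool_pos: [0.4484, -0.2263, 0.059]
tool_rot: [1.018, 2.934, -0.005]
contact_force: [0.0, -0.5, 0.2]
opening: 0.0853
```

```bash
python3 d.py
```

```text
t 4.97 pos [ 448.37 -226.29   59.01] yaw 51.75 tilt 2.05 F [ 0.01 -0.49  0.23] M [ 0.    0.06 -0.02] open 85.3
d pos [-1.064e+01  1.000e-02  3.100e-01] d tilt deg [ 0.01 -0.02] dq mrad [-12.4 -24.5  22.4   0.4   1.9 -12.7]
tilt vec deg [ 1.87 -0.83]
```

Call:
{"api": "step_arm", "payload": {
  "moves": [
    [1, 0, 0.01, 0, 0],
    [1, 0, 0, 0, 0]
  ]
}}

```text
t: 5.22
tool_pos: [0.448, -0.2155, 0.0588]
tool_rot: [1.019, 2.935, -0.004]
contact_force: [-0.3, -0.3, -0.4]
opening: 0.0855
```

```bash
python3 d.py
```

```text
t 5.22 pos [ 447.99 -215.51   58.81] yaw 51.72 tilt 2.03 F [-0.35 -0.27 -0.44] M [-0.06 -0.01 -0.02] open 85.5
d pos [-0.38 10.79 -0.2 ] d tilt deg [-0.01  0.02] dq mrad [ 17.7 -12.4  11.8  -0.5   0.8  18.4]
tilt vec deg [ 1.86 -0.81]
```

Call:
{"api": "step_arm", "payload": {
  "moves": [
    [1, 0, 0, 0.01, 0],
    [1, 0, 0, 0.01, 0],
    [1, 0, 0, 0, 0]
  ]
}}

```text
t: 5.6
tool_pos: [0.4486, -0.2156, 0.0808]
tool_rot: [1.017, 2.934, -0.005]
contact_force: [1.2, -0.0, 0.4]
opening: 0.0854
```

```bash
python3 d.py
```

```text
t 5.60 pos [ 448.57 -215.57   80.78] yaw 51.76 tilt 2.10 F [ 1.19 -0.01  0.36] M [-0.02  0.    0.  ] open 85.4
d pos [ 0.57 -0.06 21.96] d tilt deg [ 0.06 -0.04] dq mrad [  0.6 -32.2 -12.1  -0.2  43.1   0.3]
tilt vec deg [ 1.92 -0.85]
```

Call:
{"api": "step_arm", "payload": {
  "moves": [
    [1, 0, 0, 0.03, 0],
    [1, 0, 0, 0.03, 0],
    [1, 0, 0, 0, 0]
  ]
}}

```text
t: 5.98
tool_pos: [0.4482, -0.2156, 0.1422]
tool_rot: [1.018, 2.934, -0.005]
contact_force: [0.4, 0.6, -0.4]
opening: 0.085
```

```bash
python3 d.py
```

```text
t 5.97 pos [ 448.21 -215.57  142.25] yaw 51.74 tilt 2.07 F [ 0.41  0.62 -0.42] M [0.03 0.03 0.06] open 85.0
d pos [-0.36  0.   61.47] d tilt deg [-0.03  0.01] dq mrad [ -0.4 -77.3 -43.5  -0.3 121.3   0.9]
tilt vec deg [ 1.89 -0.84]
```

```bash
python3 -c "
from zoom import *
from h import *
A=shot('scene','s2.png');B=shot('top','t2.png')
pickle.dump(A,open('scene2.pkl','wb'))
A0=pickle.load(open('scene0.pkl','rb'))
a=zoom(A,(150,150,250,240),7,.6);b=zoom(A0,(150,150,250,240),7,.6)
cv2.imwrite('pics/a2.png',np.hstack([cv2.resize(a,(400,360)),cv2.resize(b,(400,360))]))
"
```

```text
(no output)
```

View pics/a2.png

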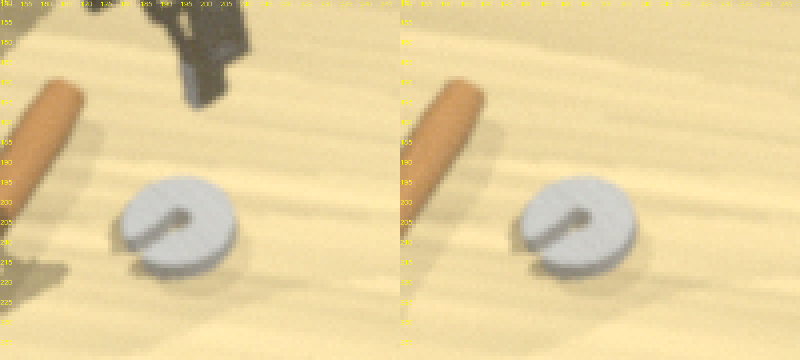

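View pics/t2.png

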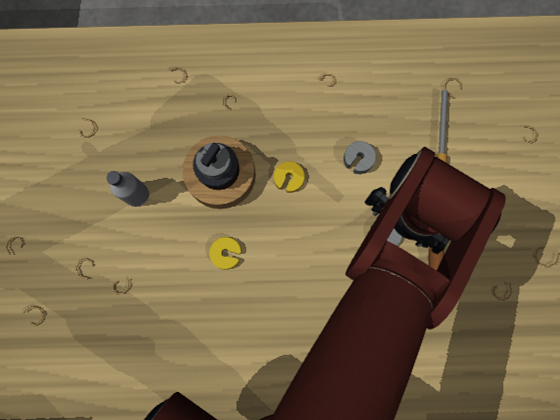

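Call:
{"api": "step_arm", "payload": {
  "moves": [
    [1, 0, 0, 0, 2],
    [1, 0, 0, 0, 0]
  ]
}}

```text
t: 6.32
tool_pos: [0.4451, -0.2135, 0.1361]
tool_rot: [0.966, 2.962, 0.001]
contact_force: [0.1, -0.4, 0.2]
opening: 0.0853
```

```bash
python3 d.py
```

```text
t 6.33 pos [ 445.14 -213.52  136.15] yaw 53.87 tilt 1.49 F [ 0.12 -0.39  0.16] M [-0.04  0.06  0.  ] open 85.3
d pos [-3.07  2.04 -6.1 ] d tilt deg [-0.47  0.4 ] dq mrad [ -0.7   4.5   6.7   1.1  -0.6 -38.3]
tilt vec deg [ 1.42 -0.44]
```

Call:
{"api": "step_arm", "payload": {
  "moves": [
    [1, 0.005, -0.007, 0, -2],
    [1, 0, 0, 0, 0]
  ]
}}

```text
t: 6.58
tool_pos: [0.4499, -0.2207, 0.1348]
tool_rot: [1.022, 2.945, 0.001]
contact_force: [0.3, -0.4, -0.4]
opening: 0.0853
```

```bash
python3 d.py
```

```text
t 6.58 pos [ 449.94 -220.67  134.83] yaw 51.73 tilt 1.38 F [ 0.31 -0.4  -0.36] M [-0.04  0.03  0.06] open 85.3
d pos [ 4.8  -7.15 -1.32] d tilt deg [-0.12  0.01] dq mrad [ -5.9  22.6 -16.9  -0.9  -3.8  31.7]
tilt vec deg [ 1.31 -0.43]
```

Call:
{"api": "step_arm", "payload": {
  "moves": [
    [1, 0, 0, 0.04, 0],
    [1, 0, 0, 0.04, 0],
    [1, 0, 0, 0, 0]
  ]
}}

```text
t: 6.95
tool_pos: [0.4493, -0.2204, 0.2155]
tool_rot: [1.024, 2.948, 0.002]
contact_force: [0.4, 0.2, -0.0]
opening: 0.085
```

```bash
python3 -c "
from h import *
for i in range(3): ctrl.get_image('top'); st()
"; python3 d.py
```

```text
t 7.00 pos [ 448.28 -219.78  213.23] yaw 51.68 tilt 0.99 F [ 0.08  0.25 -0.44] M [-0.04  0.05 -0.01] open 85.2
t 7.05 pos [ 447.54 -219.26  211.52] yaw 51.68 tilt 0.84 F [-0.4  -0.07  0.34] M [ 0.04 -0.   -0.04] open 85.6
t 7.10 pos [ 447.06 -218.93  210.44] yaw 51.68 tilt 0.75 F [ 0.23  0.55 -0.54] M [0.07 0.01 0.03] open 85.3
t 7.10 pos [ 447.06 -218.93  210.44] yaw 51.68 tilt 0.75 F [ 0.23  0.55 -0.54] M [0.07 0.01 0.03] open 85.3
d pos [-2.88  1.74 75.62] d tilt deg [-0.56  0.39] dq mrad [ -0.4 -68.5 -72.3  -0.2 152.8   1.4]
tilt vec deg [ 0.75 -0.03]
```

Call:
{"api": "step_arm", "payload": {
  "moves": [
    [1, 0, 0, 0.03, 0],
    [1, 0, 0, 0.03, 0],
    [1, 0, 0, 0, 0]
  ]
}}

```text
t: 7.48
tool_pos: [0.4447, -0.2173, 0.265]
tool_rot: [1.031, 2.966, 0.011]
contact_force: [0.5, -0.3, 0.2]
opening: 0.0852
```

```bash
python3 -c "
from h import *
for i in range(3): ctrl.get_image('top')
"; python3 d.py
```

```text
t 7.62 pos [ 443.36 -216.42  261.64] yaw 51.66 tilt 0.54 F [0.48 0.41 0.5 ] M [ 0.   -0.03  0.03] open 85.5
d pos [-3.71  2.5  51.2 ] d tilt deg [-0.81  0.57] dq mrad [-1.000e-01 -2.860e+01 -6.180e+01 -0.000e+00  1.076e+02  9.000e-01]
tilt vec deg [-0.06  0.53]
```

Call:
{"api": "step_arm", "payload": {
  "moves": [
    [1, 0, 0, 0, 0],
    [1, 0.004, -0.003, -0.015, 0],
    [1, 0.003, -0.002, -0.03, 0],
    [1, 0.001, -0.001, -0.03, 0],
    [1, 0, 0, -0.03, 0],
    [1, 0, 0, -0.03, 0],
    [1, 0, 0, -0.025, 0],
    [1, 0, 0, -0.015, 0],
    [1, 0, 0, -0.008, 0],
    [1, 0, 0, -0.004, 0],
    [1, 0, 0, 0, 0],
    [1, 0, 0, 0, 0]
  ]
}}

```text
t: 9.12
tool_pos: [0.4481, -0.2204, 0.0567]
tool_rot: [-1.027, -2.953, -0.018]
contact_force: [0.1, 0.6, 0.0]
opening: 0.0855
```

```bash
python3 d.py
```

```text
t 9.12 pos [ 448.09 -220.41   56.72] yaw 51.64 tilt 1.10 F [0.05 0.63 0.04] M [-0.02 -0.05 -0.  ] open 85.5
d pos [   4.73   -3.99 -204.92] d tilt deg [-0.55  0.38] dq mrad [  -1.1  224.5  161.6    0.5 -374.4   -3.5]
tilt vec deg [-0.61  0.91]
```

Call:
{"api": "step_arm", "payload": {
  "moves": [
    [1, 0.005, -0.003, 0, 0],
    [1, 0, 0, 0, 0],
    [1, 0, 0, -0.012, 0],
    [1, 0, 0, -0.018, 0],
    [1, 0, 0, 0, 0]
  ]
}}

```text
t: 9.75
tool_pos: [0.454, -0.224, 0.0257]
tool_rot: [-1.028, -2.955, -0.017]
contact_force: [0.2, 0.9, -0.6]
opening: 0.0858
```

```bash
python3 d.py; python3 -c "
from h import *
shot('scene','s3.png'); shot('scene')
"; python3 d.py
```

```text
t 9.75 pos [ 453.95 -223.97   25.7 ] yaw 51.64 tilt 0.99 F [ 0.25  0.95 -0.55] M [-0.04  0.01 -0.03] open 85.8
d pos [  5.86  -3.56 -31.02] d tilt deg [ 0.1  -0.07] dq mrad [  0.9  64.7  -2.9   0.2 -63.9   0.3]
tilt vec deg [-0.51  0.84]
t 9.85 pos [ 455.15 -224.78   27.47] yaw 51.64 tilt 0.83 F [ 0.67  0.1  -0.01] M [ 0.04 -0.03  0.01] open 85.3
d pos [ 1.2  -0.81  1.77] d tilt deg [ 0.15 -0.1 ] dq mrad [ 0.  -1.7 -1.9  0.   0.4  0. ]
tilt vec deg [-0.37  0.74]
```

Call:
{"api": "step_arm", "payload": {
  "moves": [
    [0.89, -0.0018, 0.0016, 0, 0],
    [0.89, 0, 0, 0, 0],
    [0.89, 0, 0, -0.006, 0],
    [0.89, 0, 0, 0, 0],
    [0.89, 0, 0, -0.005, 0],
    [0.89, 0, 0, 0, 0],
    [0.89, 0, 0, 0, 0]
  ]
}}

```text
t: 10.72
tool_pos: [0.454, -0.2236, 0.0168]
tool_rot: [-1.029, -2.96, -0.015]
contact_force: [0.7, -0.8, 0.1]
opening: 0.0759
```

```bash
python3 d.py;python3 -c "
from zoom import *
from h import *
A=shot('scene','s4.png')
cv2.imwrite('pics/a4.png',zoom(A,(150,160,240,235),8,.6))
"
```

```text
t 10.72 pos [ 453.96 -223.57   16.79] yaw 51.65 tilt 0.72 F [ 0.73 -0.77  0.11] M [-0.02  0.   -0.02] open 75.9
d pos [ -1.19   1.21 -10.68] d tilt deg [ 0.1  -0.07] dq mrad [  0.6  12.9   8.4   0.1 -23.4   0.4]
tilt vec deg [-0.27  0.67]
```

View pics/a4.png

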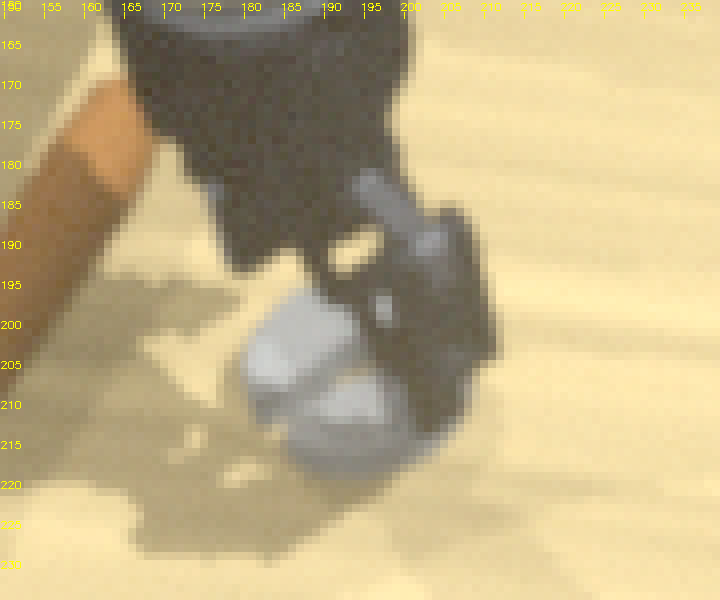

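Call:
{"api": "step_arm", "payload": {
  "moves": [
    [0.86, -0.0006, 0.0004, -0.004, 0],
    [0.86, 0, 0, 0, 0],
    [0.86, 0, 0, -0.003, 0],
    [0.86, 0, 0, 0, 0]
  ]
}}

```text
t: 11.28
tool_pos: [0.4532, -0.2231, 0.0093]
tool_rot: [-1.029, -2.959, -0.015]
contact_force: [-0.1, -0.2, 0.4]
opening: 0.0735
```

```bash
python3 d.py
```

```text
t 11.28 pos [ 453.24 -223.06    9.27] yaw 51.65 tilt 0.73 F [-0.05 -0.18  0.4 ] M [ 0.02  0.   -0.  ] open 73.5
d pos [-0.72  0.5  -7.52] d tilt deg [-0.    0.01] dq mrad [ -0.   11.1   3.9   0.1 -14.9  -0.2]
tilt vec deg [-0.27  0.68]
```

Call:
{"api": "step_arm", "payload": {
  "moves": [
    [0.86, 0, 0, -0.003, 0],
    [0.86, 0, 0, 0, 0]
  ]
}}

```text
t: 11.52
tool_pos: [0.4533, -0.2231, 0.0061]
tool_rot: [-1.029, -2.96, -0.015]
contact_force: [0.1, -0.1, 0.5]
opening: 0.0737
```

```bash
python3 d.py
```

```text
t 11.53 pos [ 453.3  -223.11    6.09] yaw 51.65 tilt 0.72 F [ 0.09 -0.13  0.45] M [-0.04  0.03  0.04] open 73.7
d pos [ 0.05 -0.05 -3.18] d tilt deg [ 0.   -0.01] dq mrad [-0.   5.7  0.6 -0.  -6.5 -0. ]
tilt vec deg [-0.26  0.67]
```

Call:
{"api": "step_arm", "payload": {
  "moves": [
    [0.86, 0, 0, -0.003, 0],
    [0.86, 0, 0, 0, 0]
  ]
}}

```text
t: 11.78
tool_pos: [0.4533, -0.2231, 0.0029]
tool_rot: [-1.029, -2.96, -0.015]
contact_force: [0.9, -0.6, -0.3]
opening: 0.0736
```

```bash
python3 d.py
```

```text
t 11.78 pos [ 453.31 -223.13    2.9 ] yaw 51.65 tilt 0.72 F [ 0.89 -0.56 -0.29] M [-0.02 -0.03 -0.  ] open 73.6
d pos [ 0.01 -0.02 -3.19] d tilt deg [ 0. -0.] dq mrad [-0.   5.7  0.7  0.  -6.4 -0.1]
tilt vec deg [-0.26  0.67]
```

Call:
{"api": "step_arm", "payload": {
  "moves": [
    [0.86, 0, 0, -0.002, 0],
    [0.86, 0, 0, 0, 0]
  ]
}}

```text
t: 12.02
tool_pos: [0.4533, -0.2231, 0.0007]
tool_rot: [-1.029, -2.96, -0.015]
contact_force: [0.2, 0.5, 0.9]
opening: 0.0733
```

```bash
python3 d.py
```

```text
t 12.03 pos [ 453.32 -223.12    0.75] yaw 51.65 tilt 0.72 F [0.23 0.46 0.89] M [-0.02 -0.02 -0.03] open 73.3
d pos [ 0.02  0.01 -2.15] d tilt deg [-0.  0.] dq mrad [ 0.   3.9  0.4  0.  -4.3 -0. ]
tilt vec deg [-0.26  0.67]
```

Call:
{"api": "step_arm", "payload": {
  "moves": [
    [0.86, 0, 0, -0.002, 0],
    [0.86, 0, 0, 0, 0]
  ]
}}

```text
t: 12.28
tool_pos: [0.4533, -0.2232, -0.0013]
tool_rot: [-1.029, -2.96, -0.015]
contact_force: [-0.4, 0.1, 0.3]
opening: 0.0734
```

```bash
python3 d.py
```

```text
t 12.28 pos [ 453.34 -223.17   -1.34] yaw 51.65 tilt 0.72 F [-0.41  0.09  0.25] M [-0.01 -0.01 -0.  ] open 73.4
d pos [ 0.02 -0.05 -2.09] d tilt deg [ 0. -0.] dq mrad [-0.   3.8  0.4 -0.  -4.3 -0. ]
tilt vec deg [-0.26  0.67]
```

Call:
{"api": "step_arm", "payload": {
  "moves": [
    [0.86, 0, 0, -0.002, 0],
    [0.86, 0, 0, 0, 0]
  ]
}}

```text
t: 12.52
tool_pos: [0.4534, -0.2232, -0.0035]
tool_rot: [-1.029, -2.96, -0.015]
contact_force: [-0.1, -0.3, 0.1]
opening: 0.0733
```

```bash
python3 d.py
```

```text
t 12.53 pos [ 453.38 -223.17   -3.46] yaw 51.65 tilt 0.71 F [-0.08 -0.34  0.07] M [ 0.02 -0.02  0.01] open 73.3
d pos [ 0.04 -0.01 -2.12] d tilt deg [ 0. -0.] dq mrad [ 0.   3.9  0.4  0.  -4.3 -0. ]
tilt vec deg [-0.26  0.66]
```

Call:
{"api": "step_arm", "payload": {
  "moves": [
    [0.86, 0, 0, -0.002, 0],
    [0.86, 0, 0, 0, 0]
  ]
}}

```text
t: 12.78
tool_pos: [0.4534, -0.2232, -0.0056]
tool_rot: [-1.029, -2.96, -0.015]
contact_force: [0.1, 0.7, -0.1]
opening: 0.0732
```

```bash
python3 d.py
```

```text
t 12.78 pos [ 453.37 -223.17   -5.61] yaw 51.65 tilt 0.71 F [ 0.05  0.69 -0.09] M [-0.01 -0.06 -0.01] open 73.2
d pos [-0.01  0.   -2.15] d tilt deg [0. 0.] dq mrad [-0.   3.9  0.4  0.1 -4.3 -0.1]
tilt vec deg [-0.26  0.67]
```

Call:
{"api": "step_arm", "payload": {
  "moves": [
    [0.86, 0, 0, -0.0015, 0],
    [0.86, 0, 0, 0, 0]
  ]
}}

```text
t: 13.02
tool_pos: [0.4534, -0.2232, -0.0072]
tool_rot: [-1.029, -2.96, -0.015]
contact_force: [-0.2, -0.6, -0.3]
opening: 0.0737
```

```bash
python3 d.py
```

```text
t 13.03 pos [ 453.41 -223.2    -7.18] yaw 51.65 tilt 0.71 F [-0.18 -0.63 -0.34] M [-0.04 -0.03  0.  ] open 73.7
d pos [ 0.05 -0.03 -1.57] d tilt deg [ 0.   -0.01] dq mrad [ 0.   2.9  0.2 -0.  -3.2 -0. ]
tilt vec deg [-0.25  0.66]
```

Call:
{"api": "step_arm", "payload": {
  "moves": [
    [0.86, 0, 0, -0.0015, 0],
    [0.86, 0, 0, 0, 0]
  ]
}}

```text
t: 13.28
tool_pos: [0.4536, -0.2234, -0.0085]
tool_rot: [-1.029, -2.96, -0.014]
contact_force: [-0.3, -0.6, 1.0]
opening: 0.0735
```

```bash
python3 d.py
```

```text
t 13.28 pos [ 453.63 -223.35   -8.45] yaw 51.65 tilt 0.68 F [-0.34 -0.57  1.01] M [0.02 0.06 0.  ] open 73.5
d pos [ 0.21 -0.16 -1.27] d tilt deg [ 0.02 -0.02] dq mrad [ 0.   2.7 -0.2 -0.1 -2.9  0. ]
tilt vec deg [-0.24  0.64]
```

Call:
{"api": "step_arm", "payload": {
  "moves": [
    [0.86, -0.0002, 0.0002, 0.0042, 0],
    [0.86, 0, 0, 0, 0],
    [0.7, 0, 0, 0, 0],
    [0.7, 0, 0, 0, 0],
    [0.7, 0, 0, 0, 0],
    [0.7, 0, 0, 0, 0]
  ],
  "newtons": 40
}}

```text
t: 14.02
tool_pos: [0.4536, -0.2232, -0.0037]
tool_rot: [-1.03, -2.961, -0.014]
contact_force: [0.3, 0.5, 0.8]
opening: 0.0646
```

```bash
python3 d.py
```

```text
t 14.03 pos [ 453.62 -223.23   -3.75] yaw 51.65 tilt 0.66 F [0.27 0.49 0.83] M [-0.01  0.01 -0.  ] open 64.6
d pos [-0.01  0.12  4.7 ] d tilt deg [ 0.03 -0.01] dq mrad [ 0.1 -9.2 -0.2  0.1  8.8  0.2]
tilt vec deg [-0.2   0.63]
```

Call:
{"api": "step_arm", "payload": {
  "moves": [
    [0.5, 0, 0, 0, 0],
    [0.5, 0, 0, 0, 0]
  ]
}}

```text
t: 14.28
tool_pos: [0.4536, -0.2232, -0.0037]
tool_rot: [-1.03, -2.961, -0.014]
contact_force: [-1.0, 0.5, 0.2]
opening: 0.0641
```

```bash
python3 d.py
```

```text
t 14.28 pos [ 453.63 -223.23   -3.74] yaw 51.65 tilt 0.66 F [-0.99  0.55  0.16] M [-0.02  0.03 -0.04] open 64.1
d pos [0.01 0.01 0.01] d tilt deg [-0.  0.] dq mrad [ 0.   0.  -0.  -0.   0.1  0. ]
tilt vec deg [-0.2   0.63]
```

Call:
{"api": "step_arm", "payload": {
  "moves": [
    [0.5, 0, 0, 0.01, 0],
    [0.5, 0, 0, 0.015, 0],
    [0.5, 0, 0, 0.015, 0],
    [0.5, 0, 0, 0.01, 0],
    [0.5, 0, 0, 0.005, 0],
    [0.5, 0, 0, 0, 0],
    [0.5, 0, 0, 0, 0]
  ]
}}

```text
t: 15.15
tool_pos: [0.4523, -0.2224, 0.0542]
tool_rot: [-1.029, -2.959, -0.015]
contact_force: [-0.4, 0.2, -2.7]
opening: 0.0647
```

```bash
python3 d.py;python3 -c "
from zoom import *
from h import *
A=shot('scene','s5.png')
cv2.imwrite('pics/a5.png',zoom(A,(150,140,240,215),8,.6))
"
```

```text
t 15.15 pos [ 452.31 -222.35   54.19] yaw 51.65 tilt 0.75 F [-0.43  0.17 -2.65] M [-0.04 -0.    0.01] open 64.7
d pos [-1.32  0.87 57.92] d tilt deg [-0.09  0.06] dq mrad [ -0.  -99.8 -15.5  -0.6 117.2   1. ]
tilt vec deg [-0.3   0.69]
```

View pics/a5.png

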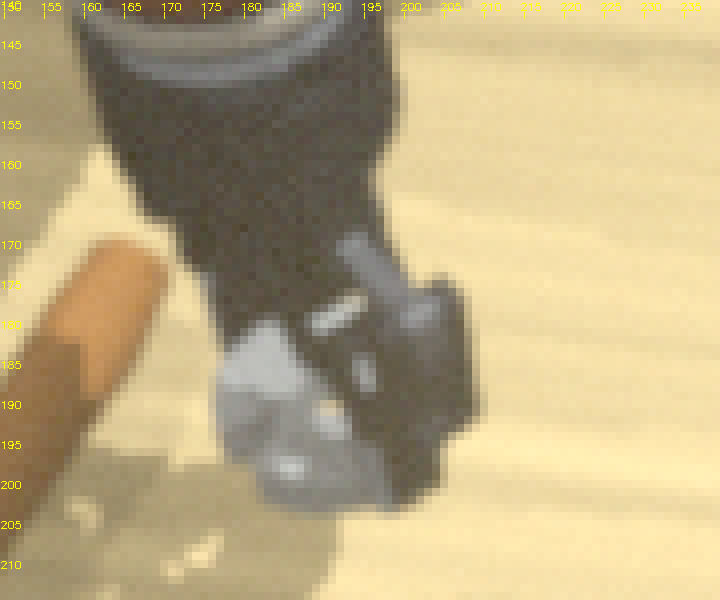

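Call:
{"api": "step_arm", "payload": {
  "moves": [
    [0.5, 0.002, 0.012, 0.015, 0.5],
    [0.5, 0.005, 0.03, 0.025, 0.5],
    [0.5, 0.007, 0.043, 0.025, 0.5],
    [0.5, 0.007, 0.043, 0.02, 0.5],
    [0.5, 0.007, 0.043, 0.01, 0.5],
    [0.5, 0.007, 0.043, 0.005, 0.5],
    [0.5, 0.007, 0.043, 0, 0.5],
    [0.5, 0.006, 0.043, 0, 0.5],
    [0.5, 0.005, 0.03, 0, 0.5],
    [0.5, 0.003, 0.02, 0, 0.5],
    [0.5, 0.002, 0.01, 0, 0.3],
    [0.5, 0.001, 0.005, 0, 0],
    [0.5, 0, 0, 0, 0],
    [0.5, 0, 0, 0, 0]
  ]
}}

```text
t: 16.95
tool_pos: [0.5096, 0.1616, 0.166]
tool_rot: [-0.88, -3.01, -0.023]
contact_force: [0.7, -0.5, -2.4]
opening: 0.0647
```

```bash
python3 d.py
```

```text
t 16.95 pos [509.65 161.61 165.99] yaw 57.39 tilt 0.88 F [ 0.7  -0.53 -2.44] M [ 0.01  0.   -0.02] open 64.7
d pos [ 57.34 383.96 111.8 ] d tilt deg [0.26 0.19] dq mrad [ 768.3  -69.9 -137.1    8.1  194.1  667.8]
tilt vec deg [-0.04  0.88]
```

```bash
python3 -c "
from zoom import *
from h import *
A=shot('scene','s6.png');B=shot('top','t6.png')
pickle.dump((A,B,ctrl.get_obs()),open('p6.pkl','wb'))
a=zoom(A,(300,200,400,300),4,.6);b=zoom(B,(160,110,260,210),4,.6)
cv2.imwrite('pics/a6.png',np.hstack([a,b]))
"
```

```text
(no output)
```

View pics/a6.png

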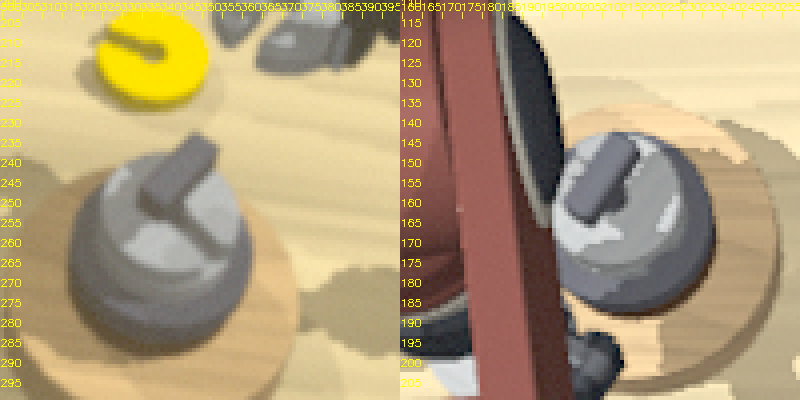

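```bash
cat > pred.py <<'E'
from zoom import *
def pred(o):
    # weight pose from tool pose: underside z, xy, slot angle
    R=Ro.from_rotvec(o['tool_rot']).as_matrix(); yaw=np.degrees(np.arctan2(R[1,1],R[0,1])); z=R[:,2]
    zu=o['tool_pos'][2]+.0037
    c=o['tool_pos'][:2]+0*z[:2]
    return c[0],c[1],zu,np.radians(yaw-90.0)
def draw(im,p,P,box,f,c,closed=True):
    uv=((proj(p,P)-[box[0],box[1]]+.5)*f-.5); cv2.polylines(im,[np.round(uv*16).astype(np.int32)],closed,c,1,cv2.LINE_AA,4)
def picw(p,o,box,f,caul=True,g=.6):
    im=zoom(p,box,f,g); x,y,zu,th=pred(o)
    for P,c in((circ(x,y,zu+.016,.033),(0,0,255)),(circ(x,y,zu,.033),(0,0,160)),(slotout(x,y,th,zu+.016),(255,100,0))): draw(im,p,P,box,f,c)
    if caul:
        x,y=.5911,.1216
        b=box3(x,y,np.radians(-33),.138,.158,.044,.016)
        for P,c in((circ(x,y,.120,.033),(255,0,255)),(b[:4],(0,120,0)),(b[4:],(0,200,0))): draw(im,p,P,box,f,c)
    return im
E
python3 -c "
from pred import *
A,B,o=pickle.load(open('p6.pkl','rb'))
cv2.imwrite('pics/a7.png',picw(A,o,(315,180,405,255),8))
"
```

```text
(no output)
```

View pics/a7.png

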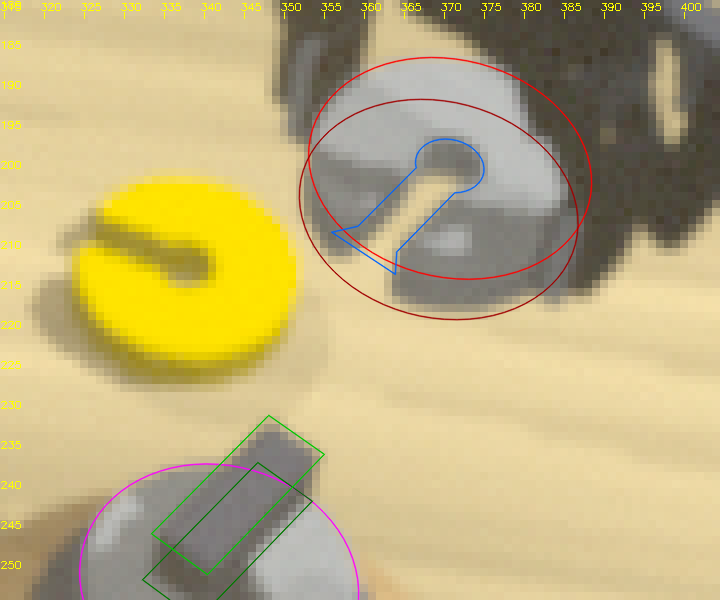

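Call:
{"api": "step_arm", "payload": {
  "moves": [
    [0.5, 0.006, -0.001, -0.005, -0.4],
    [0.5, 0.009, -0.002, -0.01, 0],
    [0.5, 0.007, -0.001, -0.01, 0],
    [0.5, 0.003, -0.001, -0.008, 0],
    [0.5, 0.001, 0, -0.004, 0],
    [0.5, 0, 0, 0, 0],
    [0.5, 0, 0, 0, 0]
  ]
}}

```text
t: 17.92
tool_pos: [0.5372, 0.1551, 0.1249]
tool_rot: [-0.894, -3.004, -0.021]
contact_force: [-0.2, -0.4, -2.7]
opening: 0.0646
```

```bash
cat > rel.py <<'E'
from h import *
S=np.array([.5911,.1216]); TH=-33.0
def rel():
    o=st(False); d=(o['tool_pos'][:2]-S)*1000; c,s=np.cos(np.radians(TH)),np.sin(np.radians(TH))
    R=Ro.from_rotvec(o['tool_rot']).as_matrix(); tv=np.degrees(R[:2,2]); y=np.radians(o['yaw']-51.65)
    t0=np.array([-.2,.63]); e=tv-np.array([np.cos(y)*t0[0]-np.sin(y)*t0[1],np.sin(y)*t0[0]+np.cos(y)*t0[1]])
    F=o['contact_force']
    print('t %.2f along %.2f lat %.2f under z %.2f slot %.2f wtilt (along,lat) %.2f %.2f | F along %.2f lat %.2f z %.2f M %s open %.1f'%(o['t'],d@[c,s],d@[-s,c],o['tool_pos'][2]*1000+3.7,o['yaw']-90,e@[c,s],e@[-s,c],F[0]*c+F[1]*s,-F[0]*s+F[1]*c,F[2],np.round(o['wrist_torque'],2),o['opening']*1000))
    return o
if __name__=='__main__': rel()
E
python3 rel.py
```

```text
t 17.93 along -63.50 lat -1.27 under z 128.59 slot -33.14 wtilt (along,lat) -0.06 0.26 | F along 0.05 lat -0.45 z -2.71 M [-0.01  0.03  0.05] open 64.6
```

Call:
{"api": "step_arm", "payload": {
  "moves": [
    [0.5, 0.0007, 0.0011, 0, 0],
    [0.5, 0, 0, 0, 0],
    [0.5, 0, 0, 0, 0]
  ]
}}

```text
t: 18.3
tool_pos: [0.5383, 0.1566, 0.126]
tool_rot: [-0.894, -3.006, -0.023]
contact_force: [-0.6, 0.1, -2.6]
opening: 0.0645
```

```bash
python3 -c "
from pred import *
from rel import rel
o=rel()
A=shot('scene','s8.png');B=shot('top','t8.png');pickle.dump((A,B,o),open('p8.pkl','wb'))
cv2.imwrite('pics/a8.png',picw(A,o,(315,210,390,275),10,g=.5));cv2.imwrite('pics/b8.png',picw(B,o,(170,120,260,200),7,g=.5))
"
```

```text
t 18.30 along -63.38 lat 0.58 under z 129.71 slot -33.12 wtilt (along,lat) 0.02 0.34 | F along -0.53 lat -0.29 z -2.57 M [ 0.01 -0.05 -0.02] open 64.5
```

View pics/a8.png

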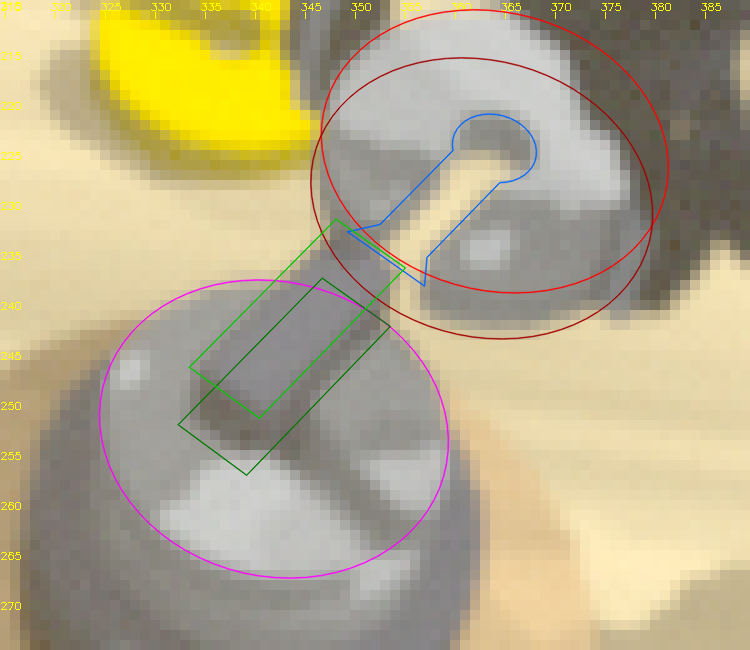

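View pics/b8.png

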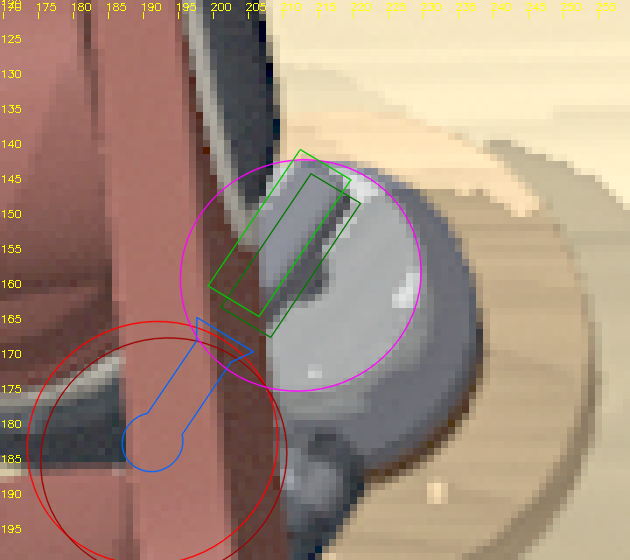

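```bash
cat > fw.py <<'E'
from pred import *
def gapfit(A,o,box,zu=None,show=None):
    x,y,z0,th=pred(o)
    if zu is not None: z0=zu
    ch=chroma(A)[box[1]:box[3],box[0]:box[2]]
    obs=np.clip((ch-.06)/(.17-.06),0,1)  # 1 = bench
    c,s=np.cos(th),np.sin(th)
    f0=None
    def model(v):
        xx=x+c*v[0]-s*v[1]; yy=y+s*v[0]+c*v[1]; t=th+v[2]
        hull=polymask(A,[cyl(xx,yy,z0,z0+.016,.033)],box)
        def hole(z):
            m=np.zeros(((box[3]-box[1])*S,(box[2]-box[0])*S),np.uint8)
            uv=(proj(A,slotout(xx,yy,t,z))-[box[0],box[1]]+.5)*S-.5
            cv2.fillPoly(m,[np.round(uv*16).astype(np.int32)],1,shift=4); return m
        g=hole(z0)&hole(z0+.016)&hole(z0+.008)
        g=cv2.resize(g.astype(np.float32),(box[2]-box[0],box[3]-box[1]),interpolation=cv2.INTER_AREA)
        return hull,np.maximum(1-hull,g)
    h0,_=model([0,0,0]); 
    W=cv2.erode((h0>.5).astype(np.float32),np.ones((3,3)))   # interior only -> slot
    def cost(v):
        _,m=model(v); return (W*(m-obs)**2).sum()
    r=minimize(cost,[0,0,0],method='Nelder-Mead',options=dict(initial_simplex=[[0,0,0],[.003,0,0],[0,.003,0],[0,0,.08]]))
    print('gap fit along %.2f lat %.2f dyaw %.2f cost %.2f (at 0: %.2f)'%(r.x[0]*1e3,r.x[1]*1e3,np.degrees(r.x[2]),r.fun,cost([0,0,0])))
    return r.x
E
python3 -c "
from fw import *
A,B,o=pickle.load(open('p8.pkl','rb'))
gapfit(A,o,(340,205,385,250))
A,B,o=pickle.load(open('p6.pkl','rb'))
gapfit(A,o,(347,183,392,225))
"
```

```text
gap fit along 0.07 lat -0.80 dyaw 1.23 cost 29.75 (at 0: 33.04)
gap fit along 3.98 lat -1.12 dyaw 2.34 cost 32.15 (at 0: 41.81)
```

Call:
{"api": "step_arm", "payload": {
  "moves": [
    [0.5, 0.004, -0.0026, -0.003, 0],
    [0.5, 0, 0, 0, 0],
    [0.5, 0, 0, -0.003, 0],
    [0.5, 0, 0, 0, 0]
  ]
}}

```text
t: 18.9
tool_pos: [0.5425, 0.1536, 0.1193]
tool_rot: [-0.894, -3.006, -0.022]
contact_force: [0.6, 0.3, -3.1]
opening: 0.0643
```

```bash
python3 rel.py
```

```text
t 18.90 along -58.23 lat 0.38 under z 122.99 slot -33.14 wtilt (along,lat) 0.00 0.32 | F along 0.35 lat 0.59 z -3.10 M [ 0.01 -0.06 -0.01] open 64.3
```

Call:
{"api": "step_arm", "payload": {
  "moves": [
    [0.5, 0, 0, -0.001, 0],
    [0.5, 0, 0, 0, 0]
  ]
}}

```text
t: 19.15
tool_pos: [0.5424, 0.1537, 0.1182]
tool_rot: [-0.894, -3.006, -0.022]
contact_force: [-0.5, 0.0, -3.1]
opening: 0.0643
```

```bash
python3 rel.py
```

```text
t 19.15 along -58.29 lat 0.37 under z 121.87 slot -33.13 wtilt (along,lat) -0.00 0.32 | F along -0.40 lat -0.26 z -3.10 M [-0.03 -0.04  0.01] open 64.3
```

Call:
{"api": "step_arm", "payload": {
  "moves": [
    [0.5, 0, 0, -0.001, 0],
    [0.5, 0, 0, 0, 0]
  ]
}}

```text
t: 19.4
tool_pos: [0.5424, 0.1537, 0.1172]
tool_rot: [-0.894, -3.006, -0.022]
contact_force: [0.3, 0.3, -2.4]
opening: 0.0639
```

```bash
python3 rel.py
```

```text
t 19.40 along -58.32 lat 0.41 under z 120.90 slot -33.13 wtilt (along,lat) 0.00 0.32 | F along 0.10 lat 0.37 z -2.37 M [ 0.01 -0.05  0.04] open 63.9
```

Call:
{"api": "step_arm", "payload": {
  "moves": [
    [0.5, 0, 0, -0.0007, 0],
    [0.5, 0, 0, 0, 0]
  ]
}}

```text
t: 19.65
tool_pos: [0.5425, 0.1537, 0.1165]
tool_rot: [-0.894, -3.006, -0.022]
contact_force: [-0.5, -0.6, -3.0]
opening: 0.0643
```

```bash
python3 rel.py
```

```text
t 19.65 along -58.28 lat 0.45 under z 120.21 slot -33.13 wtilt (along,lat) 0.01 0.33 | F along -0.08 lat -0.72 z -3.00 M [-0.01 -0.    0.01] open 64.3
```

Call:
{"api": "step_arm", "payload": {
  "moves": [
    [0.5, 0, 0, -0.0007, 0],
    [0.5, 0, 0, 0, 0]
  ]
}}

```text
t: 19.9
tool_pos: [0.5425, 0.1537, 0.1158]
tool_rot: [-0.894, -3.006, -0.022]
contact_force: [-0.0, -0.0, -3.2]
opening: 0.0644
```

```bash
python3 rel.py
```

```text
t 19.90 along -58.28 lat 0.48 under z 119.50 slot -33.13 wtilt (along,lat) 0.01 0.33 | F along 0.00 lat -0.05 z -3.20 M [-0.05 -0.06 -0.01] open 64.4
```

Call:
{"api": "step_arm", "payload": {
  "moves": [
    [0.5, 0, 0, -0.0007, 0],
    [0.5, 0, 0, 0, 0]
  ]
}}

```text
t: 20.15
tool_pos: [0.5426, 0.1538, 0.1154]
tool_rot: [-0.894, -3.006, -0.023]
contact_force: [0.2, -0.1, -1.8]
opening: 0.0644
```

```bash
python3 rel.py
```

```text
t 20.15 along -58.18 lat 0.59 under z 119.14 slot -33.13 wtilt (along,lat) 0.02 0.34 | F along 0.19 lat -0.01 z -1.78 M [-0.02  0.04  0.03] open 64.4
```

Call:
{"api": "step_arm", "payload": {
  "moves": [
    [0.5, 0, 0, 0.001, 0],
    [0.5, 0, 0, 0, 0],
    [0.5, 0.004, -0.0026, 0, 0],
    [0.5, 0.004, -0.0026, 0, 0],
    [0.5, 0.003, -0.002, 0, 0],
    [0.5, 0, 0, 0, 0],
    [0.5, 0, 0, 0, 0]
  ]
}}

```text
t: 21.02
tool_pos: [0.5545, 0.1458, 0.1162]
tool_rot: [-0.895, -3.006, -0.022]
contact_force: [0.1, -0.3, -3.3]
opening: 0.0646
```

```bash
python3 rel.py
```

```text
t 21.02 along -43.83 lat 0.38 under z 119.85 slot -33.15 wtilt (along,lat) 0.02 0.33 | F along 0.26 lat -0.16 z -3.27 M [ 0.01 -0.04  0.02] open 64.6
```

Call:
{"api": "step_arm", "payload": {
  "moves": [
    [0.5, 0, 0, 0.0004, 0],
    [0.5, 0.0025, -0.0016, 0, 0],
    [0.5, 0.0025, -0.0016, 0, 0],
    [0.5, 0, 0, 0, 0]
  ]
}}

```text
t: 21.52
tool_pos: [0.5598, 0.1425, 0.1166]
tool_rot: [-0.894, -3.006, -0.023]
contact_force: [-0.3, 0.3, -3.0]
opening: 0.0642
```

```bash
python3 rel.py
```

```text
t 21.52 along -37.66 lat 0.48 under z 120.30 slot -33.13 wtilt (along,lat) 0.02 0.33 | F along -0.40 lat 0.10 z -2.98 M [-0.08 -0.04 -0.02] open 64.2
```

Call:
{"api": "step_arm", "payload": {
  "moves": [
    [0.5, 0.002, -0.0013, 0, 0],
    [0.5, 0, 0, 0, 0]
  ]
}}

```text
t: 21.78
tool_pos: [0.5619, 0.1411, 0.1166]
tool_rot: [-0.894, -3.006, -0.023]
contact_force: [0.5, 0.6, -3.0]
opening: 0.0645
```

```bash
python3 rel.py
```

```text
t 21.77 along -35.06 lat 0.45 under z 120.29 slot -33.14 wtilt (along,lat) 0.02 0.33 | F along 0.06 lat 0.81 z -3.04 M [ 0.03 -0.07  0.01] open 64.5
```

Call:
{"api": "step_arm", "payload": {
  "moves": [
    [0.5, 0.002, -0.0013, 0, 0],
    [0.5, 0, 0, 0, 0]
  ]
}}

```text
t: 22.02
tool_pos: [0.564, 0.1397, 0.1165]
tool_rot: [-0.894, -3.006, -0.022]
contact_force: [0.0, -0.2, -3.0]
opening: 0.0641
```

```bash
python3 rel.py;  python3 -c "
from pred import *
from rel import rel
o=rel()
A=shot('scene','s9.png');pickle.dump((A,o),open('p9.pkl','wb'))
cv2.imwrite('pics/a9.png',picw(A,o,(315,210,390,275),10,g=.5))"
```

```text
t 22.02 along -32.55 lat 0.43 under z 120.25 slot -33.14 wtilt (along,lat) 0.02 0.33 | F along 0.14 lat -0.16 z -2.96 M [-0.03  0.01 -0.03] open 64.1
t 22.02 along -32.55 lat 0.43 under z 120.25 slot -33.14 wtilt (along,lat) 0.02 0.33 | F along 0.14 lat -0.16 z -2.96 M [-0.03  0.01 -0.03] open 64.1
```

View pics/a9.png

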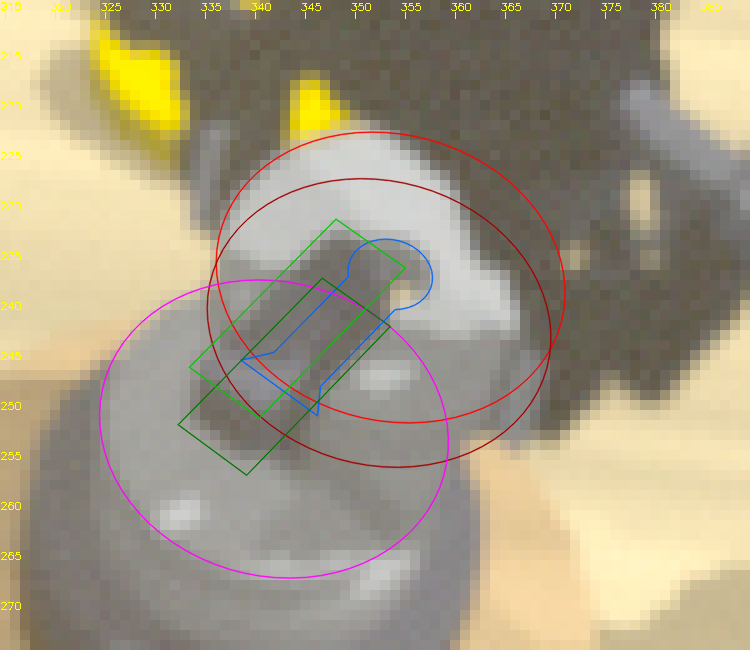

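The handle hasn't moved, the weight is already under it, and there is no contact force. I'll continue in small steps.

Call:
{"api": "step_arm", "payload": {
  "moves": [
    [0.5, 0.002, -0.0013, 0, 0],
    [0.5, 0, 0, 0, 0]
  ]
}}

```text
t: 22.32
tool_pos: [0.566, 0.1384, 0.1165]
tool_rot: [-0.894, -3.006, -0.022]
contact_force: [-0.7, 0.6, -3.1]
opening: 0.0644
```

```bash
python3 rel.py
```

```text
t 22.32 along -30.17 lat 0.43 under z 120.21 slot -33.13 wtilt (along,lat) 0.01 0.32 | F along -0.91 lat 0.15 z -3.11 M [-0.02  0.02  0.04] open 64.4
```

Call:
{"api": "step_arm", "payload": {
  "moves": [
    [0.5, 0.002, -0.0013, 0, 0],
    [0.5, 0, 0, 0, 0]
  ]
}}

```text
t: 22.58
tool_pos: [0.5682, 0.137, 0.1165]
tool_rot: [-0.894, -3.006, -0.023]
contact_force: [0.1, 0.8, -3.3]
opening: 0.0643
```

```bash
python3 rel.py
```

```text
t 22.57 along -27.63 lat 0.46 under z 120.19 slot -33.13 wtilt (along,lat) 0.00 0.33 | F along -0.35 lat 0.69 z -3.27 M [ 0.   -0.01  0.01] open 64.3
```

Call:
{"api": "step_arm", "payload": {
  "moves": [
    [0.5, 0.002, -0.0013, 0, 0],
    [0.5, 0, 0, 0, 0]
  ]
}}

```text
t: 22.82
tool_pos: [0.5703, 0.1356, 0.1165]
tool_rot: [-0.894, -3.006, -0.022]
contact_force: [0.1, 0.4, -2.8]
opening: 0.0644
```

```bash
python3 rel.py
```

```text
t 22.82 along -25.04 lat 0.45 under z 120.21 slot -33.13 wtilt (along,lat) 0.01 0.32 | F along -0.18 lat 0.39 z -2.81 M [-0.05 -0.05  0.04] open 64.4
```

Call:
{"api": "step_arm", "payload": {
  "moves": [
    [0.5, 0.002, -0.0013, 0, 0],
    [0.5, 0, 0, 0, 0]
  ]
}}

```text
t: 23.08
tool_pos: [0.5725, 0.1343, 0.1165]
tool_rot: [-0.894, -3.006, -0.023]
contact_force: [0.7, 0.9, -3.0]
opening: 0.0647
```

```bash
python3 rel.py
```

```text
t 23.07 along -22.50 lat 0.47 under z 120.21 slot -33.13 wtilt (along,lat) 0.01 0.33 | F along 0.08 lat 1.13 z -3.02 M [-0.07  0.03 -0.05] open 64.7
```

Call:
{"api": "step_arm", "payload": {
  "moves": [
    [0.5, 0.002, -0.0013, 0, 0],
    [0.5, 0, 0, 0, 0]
  ]
}}

```text
t: 23.32
tool_pos: [0.5746, 0.1328, 0.1165]
tool_rot: [-0.894, -3.006, -0.022]
contact_force: [-0.9, 0.0, -3.1]
opening: 0.0644
```

```bash
python3 rel.py
```

```text
t 23.32 along -19.93 lat 0.45 under z 120.20 slot -33.13 wtilt (along,lat) 0.01 0.33 | F along -0.75 lat -0.43 z -3.10 M [-0.02 -0.02  0.02] open 64.4
```

Call:
{"api": "step_arm", "payload": {
  "moves": [
    [0.5, 0.002, -0.0013, 0, 0],
    [0.5, 0, 0, 0, 0]
  ]
}}

```text
t: 23.58
tool_pos: [0.5768, 0.1314, 0.1165]
tool_rot: [-0.894, -3.006, -0.022]
contact_force: [-0.6, 0.8, -2.5]
opening: 0.0644
```

```bash
python3 rel.py
```

```text
t 23.57 along -17.37 lat 0.44 under z 120.19 slot -33.13 wtilt (along,lat) 0.01 0.32 | F along -0.90 lat 0.36 z -2.54 M [ 0.02 -0.01 -0.03] open 64.4
```

Call:
{"api": "step_arm", "payload": {
  "moves": [
    [0.5, 0.002, -0.0013, 0, 0],
    [0.5, 0, 0, 0, 0]
  ]
}}

```text
t: 23.82
tool_pos: [0.5789, 0.13, 0.1165]
tool_rot: [-0.894, -3.006, -0.023]
contact_force: [0.5, 0.2, -2.1]
opening: 0.0645
```

```bash
python3 rel.py
```

```text
t 23.82 along -14.82 lat 0.45 under z 120.20 slot -33.13 wtilt (along,lat) 0.00 0.33 | F along 0.33 lat 0.44 z -2.11 M [-0.01  0.02 -0.02] open 64.5
```

Call:
{"api": "step_arm", "payload": {
  "moves": [
    [0.5, 0.002, -0.0013, 0, 0],
    [0.5, 0, 0, 0, 0]
  ]
}}

```text
t: 24.08
tool_pos: [0.581, 0.1287, 0.1165]
tool_rot: [-0.894, -3.006, -0.022]
contact_force: [-0.1, -0.3, -3.1]
opening: 0.0643
```

```bash
python3 rel.py
```

```text
t 24.07 along -12.29 lat 0.46 under z 120.18 slot -33.12 wtilt (along,lat) 0.01 0.32 | F along 0.12 lat -0.31 z -3.10 M [-0.03 -0.04 -0.02] open 64.3
```

Call:
{"api": "step_arm", "payload": {
  "moves": [
    [0.5, 0.002, -0.0013, 0, 0],
    [0.5, 0, 0, 0, 0]
  ]
}}

```text
t: 24.32
tool_pos: [0.5832, 0.1273, 0.1165]
tool_rot: [-0.894, -3.006, -0.023]
contact_force: [0.1, 0.4, -3.0]
opening: 0.0641
```

```bash
python3 rel.py
```

```text
t 24.32 along -9.70 lat 0.46 under z 120.20 slot -33.13 wtilt (along,lat) 0.01 0.33 | F along -0.13 lat 0.44 z -2.98 M [-0.06  0.01 -0.02] open 64.1
```

Call:
{"api": "step_arm", "payload": {
  "moves": [
    [0.5, 0.002, -0.0013, 0, 0],
    [0.5, 0, 0, 0, 0]
  ]
}}

```text
t: 24.58
tool_pos: [0.5853, 0.1259, 0.1165]
tool_rot: [-0.894, -3.006, -0.022]
contact_force: [-0.3, 0.4, -3.3]
opening: 0.0642
```

```bash
python3 rel.py
```

```text
t 24.57 along -7.16 lat 0.43 under z 120.18 slot -33.13 wtilt (along,lat) 0.00 0.32 | F along -0.49 lat 0.14 z -3.26 M [-0.02  0.01 -0.01] open 64.2
```

Call:
{"api": "step_arm", "payload": {
  "moves": [
    [0.5, 0.002, -0.0013, 0, 0],
    [0.5, 0, 0, 0, 0]
  ]
}}

```text
t: 24.82
tool_pos: [0.5875, 0.1245, 0.1165]
tool_rot: [-0.894, -3.006, -0.022]
contact_force: [0.2, 0.5, -3.1]
opening: 0.0643
```

```bash
python3 rel.py
```

```text
t 24.82 along -4.60 lat 0.43 under z 120.17 slot -33.13 wtilt (along,lat) 0.00 0.32 | F along -0.07 lat 0.54 z -3.10 M [-0.04 -0.03 -0.03] open 64.3
```

Call:
{"api": "step_arm", "payload": {
  "moves": [
    [0.5, 0.0013, -0.0008, 0, 0],
    [0.5, 0, 0, 0, 0]
  ]
}}

```text
t: 25.08
tool_pos: [0.5888, 0.1236, 0.1164]
tool_rot: [-0.894, -3.006, -0.022]
contact_force: [0.1, 0.5, -2.5]
opening: 0.0644
```

```bash
python3 rel.py; python3 -c "
from pred import *
from rel import rel
o=rel()
A=shot('scene','s10.png');B=shot('top','t10.png');pickle.dump((A,B,o),open('p10.pkl','wb'))
cv2.imwrite('pics/a10.png',picw(A,o,(315,210,390,275),10,g=.5))"
```

```text
t 25.07 along -2.99 lat 0.47 under z 120.13 slot -33.13 wtilt (along,lat) -0.00 0.32 | F along -0.19 lat 0.49 z -2.55 M [-0.02  0.04 -0.02] open 64.4
t 25.07 along -2.99 lat 0.47 under z 120.13 slot -33.13 wtilt (along,lat) -0.00 0.32 | F along -0.19 lat 0.49 z -2.55 M [-0.02  0.04 -0.02] open 64.4
```

View pics/a10.png

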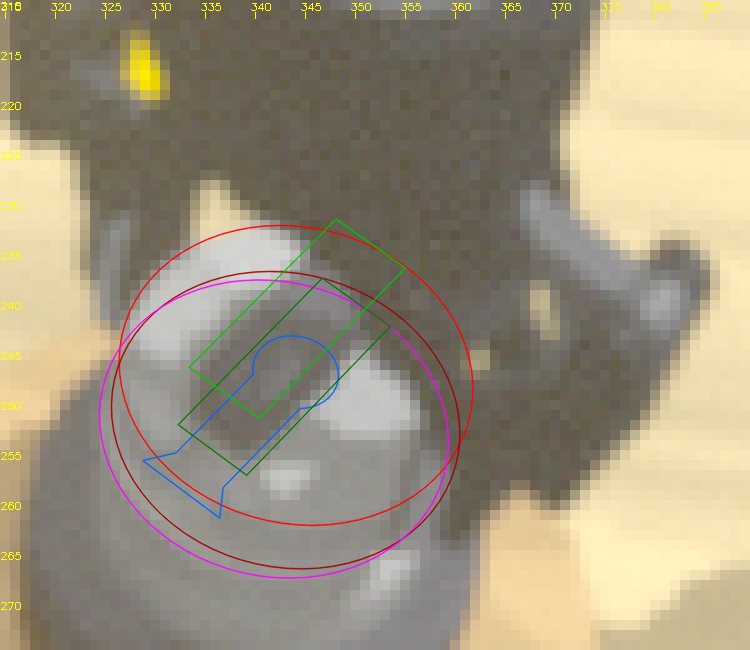

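Call:
{"api": "step_arm", "payload": {
  "moves": [
    [0.5, 0.0009, -0.0006, 0, 0],
    [0.5, 0, 0, 0, 0]
  ]
}}

```text
t: 25.42
tool_pos: [0.5896, 0.1231, 0.1164]
tool_rot: [-0.894, -3.006, -0.022]
contact_force: [1.0, -0.1, -3.2]
opening: 0.0642
```

```bash
python3 rel.py
```

```text
t 25.43 along -2.01 lat 0.43 under z 120.08 slot -33.12 wtilt (along,lat) -0.01 0.32 | F along 0.87 lat 0.47 z -3.23 M [-0.06 -0.03 -0.03] open 64.2
```

Call:
{"api": "step_arm", "payload": {
  "moves": [
    [0.5, 0.0009, -0.0006, 0, 0],
    [0.5, 0, 0, 0, 0]
  ]
}}

```text
t: 25.68
tool_pos: [0.5906, 0.1224, 0.1164]
tool_rot: [-0.894, -3.006, -0.022]
contact_force: [0.4, -0.1, -3.0]
opening: 0.0641
```

```bash
python3 rel.py
```

```text
t 25.68 along -0.85 lat 0.44 under z 120.11 slot -33.12 wtilt (along,lat) -0.01 0.32 | F along 0.43 lat 0.14 z -3.00 M [-0.01 -0.01 -0.06] open 64.1
```

Call:
{"api": "step_arm", "payload": {
  "moves": [
    [0.5, 0.0006, -0.0004, 0, 0],
    [0.5, 0, 0, 0, 0]
  ]
}}

```text
t: 25.92
tool_pos: [0.5912, 0.122, 0.1164]
tool_rot: [-0.894, -3.006, -0.022]
contact_force: [-1.0, -0.2, -4.6]
opening: 0.0643
```

```bash
python3 rel.py
```

```text
t 25.93 along -0.10 lat 0.41 under z 120.09 slot -33.12 wtilt (along,lat) -0.01 0.32 | F along -0.74 lat -0.73 z -4.64 M [-0.03 -0.02 -0.  ] open 64.3
```

Call:
{"api": "step_arm", "payload": {
  "moves": [
    [0.5, 0, 0, 0, 0]
  ]
}}

```text
t: 26.05
tool_pos: [0.5913, 0.122, 0.1164]
tool_rot: [-0.894, -3.006, -0.022]
contact_force: [-0.4, -0.4, -2.8]
opening: 0.0645
```

```bash
python3 rel.py
```

```text
t 26.05 along -0.10 lat 0.43 under z 120.10 slot -33.12 wtilt (along,lat) -0.01 0.32 | F along -0.16 lat -0.53 z -2.76 M [-0.03 -0.06 -0.03] open 64.5
```

Call:
{"api": "step_arm", "payload": {
  "moves": [
    [0.5, 0.0004, -0.0003, 0, 0],
    [0.5, 0, 0, 0, 0]
  ]
}}

```text
t: 26.3
tool_pos: [0.5917, 0.1217, 0.1164]
tool_rot: [-0.894, -3.006, -0.022]
contact_force: [0.2, -0.1, -4.4]
opening: 0.0643
```

```bash
python3 rel.py
```

```text
t 26.30 along 0.42 lat 0.37 under z 120.08 slot -33.12 wtilt (along,lat) -0.01 0.32 | F along 0.18 lat 0.05 z -4.39 M [ 0.01  0.02 -0.  ] open 64.3
```

Call:
{"api": "step_arm", "payload": {
  "moves": [
    [0.5, 0.0004, -0.0003, 0, 0],
    [0.5, 0, 0, 0, 0]
  ]
}}

```text
t: 26.55
tool_pos: [0.5919, 0.1215, 0.1163]
tool_rot: [-0.893, -3.005, -0.023]
contact_force: [0.5, 0.2, -3.0]
opening: 0.0641
```

```bash
python3 rel.py
```

```text
t 26.55 along 0.70 lat 0.35 under z 120.01 slot -33.12 wtilt (along,lat) -0.05 0.32 | F along 0.31 lat 0.47 z -2.96 M [-0.    0.04 -0.02] open 64.1
```

Call:
{"api": "step_arm", "payload": {
  "moves": [
    [0.5, -0.0006, 0.0004, 0.0001, 0],
    [0.5, 0, 0, 0, 0],
    [0.5, 0, 0, 0, -4],
    [0.5, 0, 0, 0, -4],
    [0.5, 0, 0, 0, 0],
    [0.5, 0, 0, 0, 0]
  ]
}}

```text
t: 27.3
tool_pos: [0.5915, 0.1218, 0.1166]
tool_rot: [-1.105, -2.936, -0.023]
contact_force: [0.2, 0.4, -3.4]
opening: 0.0644
```

```bash
python3 rel.py
```

```text
t 27.30 along 0.21 lat 0.37 under z 120.25 slot -41.27 wtilt (along,lat) 0.04 0.32 | F along -0.10 lat 0.45 z -3.41 M [-0.02  0.02  0.08] open 64.4
```

Call:
{"api": "step_arm", "payload": {
  "moves": [
    [0.5, -0.0002, 0.0001, 0, -4],
    [0.5, 0, 0, 0, -6],
    [0.5, 0, 0, 0, -6],
    [0.5, 0, 0, 0, -4],
    [0.5, 0, 0, 0, 0],
    [0.5, 0, 0, 0, 0]
  ]
}}

```text
t: 28.05
tool_pos: [0.5913, 0.1218, 0.1166]
tool_rot: [-1.607, -2.697, -0.024]
contact_force: [-1.3, 0.3, -3.5]
opening: 0.0644
```

```bash
python3 rel.py
```

```text
t 28.05 along 0.07 lat 0.33 under z 120.26 slot -61.56 wtilt (along,lat) 0.16 0.28 | F along -1.26 lat -0.43 z -3.47 M [0.04 0.02 0.03] open 64.4
```

Call:
{"api": "step_arm", "payload": {
  "moves": [
    [0.5, 0, 0, 0, -4],
    [0.5, 0, 0, 0, -6],
    [0.5, 0, 0, 0, -6],
    [0.5, 0, 0, 0, -4],
    [0.5, 0, 0, 0, 0],
    [0.5, 0, 0, 0, 0]
  ]
}}

```text
t: 28.8
tool_pos: [0.5914, 0.1218, 0.1165]
tool_rot: [2.056, 2.374, 0.024]
contact_force: [0.3, 0.0, -3.1]
opening: 0.0641
```

```bash
python3 rel.py
```

```text
t 28.80 along 0.13 lat 0.31 under z 120.23 slot -81.78 wtilt (along,lat) 0.24 0.20 | F along 0.26 lat 0.20 z -3.13 M [-0.03  0.03  0.  ] open 64.1
```

Turning freely, no contact. Another −41.7° to go.

Call:
{"api": "step_arm", "payload": {
  "moves": [
    [0.5, 0, 0, 0, -4],
    [0.5, 0, 0, 0, -6],
    [0.5, 0, 0, 0, -6],
    [0.5, 0, 0, 0, -4],
    [0.5, 0, 0, 0, 0],
    [0.5, 0, 0, 0, 0]
  ]
}}

```text
t: 29.55
tool_pos: [0.5914, 0.1217, 0.1165]
tool_rot: [2.438, 1.976, 0.023]
contact_force: [-0.7, -0.3, -3.8]
opening: 0.0643
```

```bash
python3 rel.py
```

```text
t 29.55 along 0.13 lat 0.26 under z 120.20 slot -101.96 wtilt (along,lat) 0.29 0.10 | F along -0.43 lat -0.68 z -3.79 M [ 0.01 -0.05  0.03] open 64.3
```

Call:
{"api": "step_arm", "payload": {
  "moves": [
    [0.5, 0, 0, 0, -4],
    [0.5, 0, 0, 0, -6],
    [0.5, 0, 0, 0, -6],
    [0.5, 0, 0, 0, -4],
    [0.5, 0, 0, 0, -1],
    [0.5, 0, 0, 0, 0],
    [0.5, 0, 0, 0, 0]
  ]
}}

```text
t: 30.42
tool_pos: [0.5911, 0.1217, 0.1163]
tool_rot: [2.758, 1.492, 0.021]
contact_force: [0.9, 0.3, -2.6]
opening: 0.0646
```

```bash
python3 rel.py; python3 -c "
from pred import *
from rel import rel
o=rel()
A=shot('scene','s11.png');B=shot('top','t11.png');pickle.dump((A,B,o),open('p11.pkl','wb'))
cv2.imwrite('pics/a11.png',picw(A,o,(315,210,390,275),10,g=.5))"
```

```text
t 30.43 along -0.04 lat 0.07 under z 120.02 slot -123.17 wtilt (along,lat) 0.26 -0.03 | F along 0.64 lat 0.74 z -2.62 M [ 0.02  0.03 -0.  ] open 64.6
t 30.43 along -0.04 lat 0.07 under z 120.02 slot -123.17 wtilt (along,lat) 0.26 -0.03 | F along 0.64 lat 0.74 z -2.62 M [ 0.02  0.03 -0.  ] open 64.6
```

View pics/a11.png

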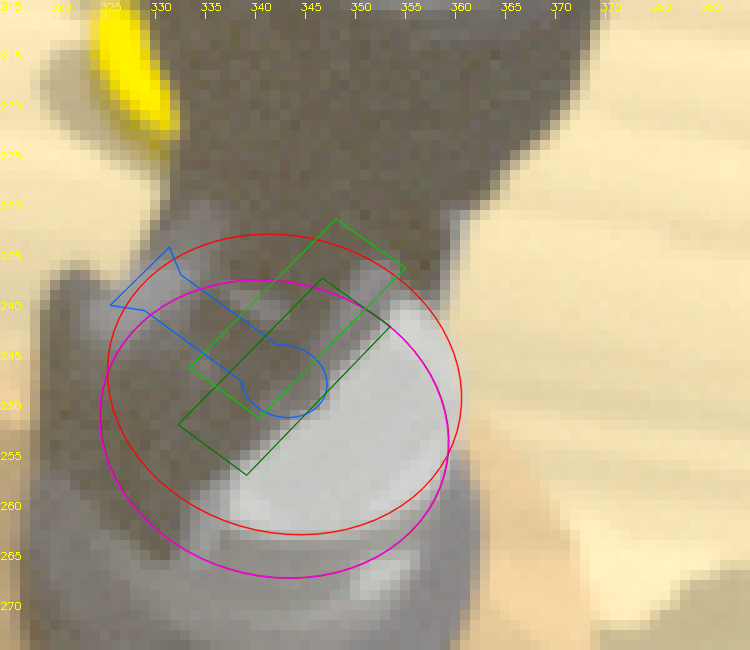

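Call:
{"api": "step_arm", "payload": {
  "moves": [
    [0.5, 0, 0, -0.0006, 0],
    [0.5, 0, 0, 0, 0]
  ]
}}

```text
t: 30.78
tool_pos: [0.5911, 0.1217, 0.1158]
tool_rot: [2.758, 1.493, 0.021]
contact_force: [0.1, 1.0, -3.3]
opening: 0.0648
```

```bash
python3 rel.py
```

```text
t 30.77 along -0.03 lat 0.10 under z 119.46 slot -123.16 wtilt (along,lat) 0.26 -0.03 | F along -0.46 lat 0.92 z -3.25 M [-0.03  0.03  0.  ] open 64.8
```

Call:
{"api": "step_arm", "payload": {
  "moves": [
    [0.5, 0, 0, -0.0004, 0],
    [0.5, 0, 0, 0, 0]
  ]
}}

```text
t: 31.02
tool_pos: [0.5912, 0.1217, 0.1157]
tool_rot: [2.758, 1.493, 0.021]
contact_force: [-0.6, 0.3, -1.7]
opening: 0.0645
```

```bash
python3 rel.py
```

```text
t 31.02 along -0.02 lat 0.12 under z 119.44 slot -123.15 wtilt (along,lat) 0.26 -0.03 | F along -0.62 lat -0.06 z -1.75 M [0.   0.09 0.01] open 64.5
```

Call:
{"api": "step_arm", "payload": {
  "moves": [
    [0.7, 0, 0, 0, 0],
    [0.75, 0, 0, 0, 0],
    [0.77, 0, 0, 0, 0],
    [0.79, 0, 0, 0, 0],
    [0.81, 0, 0, 0, 0],
    [0.83, 0, 0, 0, 0],
    [0.86, 0, 0, 0, 0],
    [0.9, 0, 0, 0, 0],
    [0.95, 0, 0, 0, 0],
    [0.95, 0, 0, 0, 0]
  ],
  "newtons": 20
}}

```text
t: 32.28
tool_pos: [0.593, 0.1218, 0.1179]
tool_rot: [2.756, 1.492, 0.027]
contact_force: [0.1, 0.7, -0.8]
opening: 0.081
```

```bash
python3 rel.py; python3 -c "
from pred import *
from rel import rel
o=rel()
A=shot('scene','s12.png');pickle.dump((A,o),open('p12.pkl','wb'))
cv2.imwrite('pics/a12.png',picw(A,o,(315,210,390,275),10,g=.5))"
```

```text
t 32.27 along 1.47 lat 1.20 under z 121.63 slot -123.16 wtilt (along,lat) 0.48 0.13 | F along -0.25 lat 0.65 z -0.84 M [ 0.06 -0.01  0.01] open 81.0
t 32.27 along 1.47 lat 1.20 under z 121.63 slot -123.16 wtilt (along,lat) 0.48 0.13 | F along -0.25 lat 0.65 z -0.84 M [ 0.06 -0.01  0.01] open 81.0
```

View pics/a12.png

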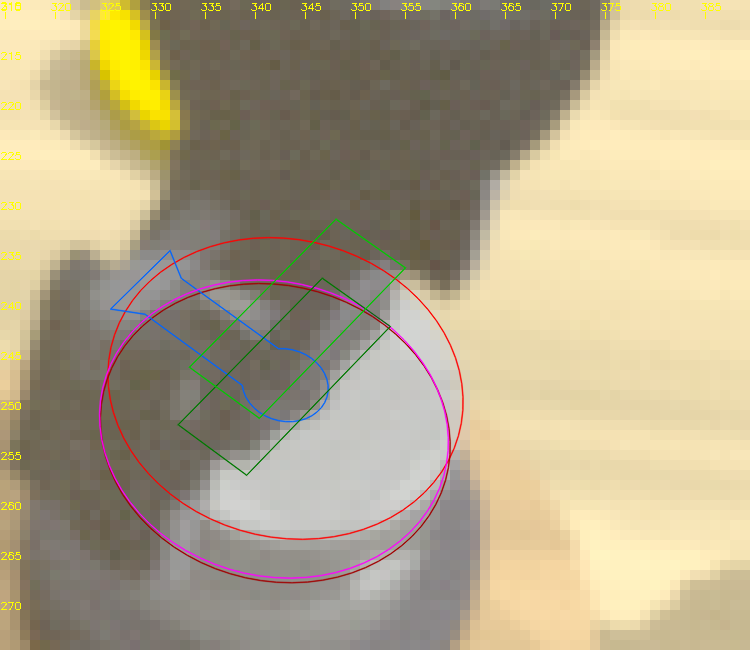

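Call:
{"api": "step_arm", "payload": {
  "moves": [
    [1, -0.0012, -0.0005, 0.002, 0],
    [1, 0, 0, 0.004, 0],
    [1, 0, 0, 0.01, 0],
    [1, 0, 0, 0.02, 0],
    [1, 0, 0, 0.03, 0],
    [1, 0, 0, 0.03, 0],
    [1, 0, 0, 0.03, 0],
    [1, -0.02, 0, 0.03, 0],
    [1, -0.04, -0.01, 0.02, 0],
    [1, -0.05, -0.03, 0, 0],
    [1, -0.05, -0.04, 0, 0],
    [1, -0.04, -0.04, 0, 0],
    [1, -0.02, -0.02, 0, 0],
    [1, 0, 0, 0, 0],
    [1, 0, 0, 0, 0]
  ]
}}

```text
t: 34.2
tool_pos: [0.3682, -0.0202, 0.3219]
tool_rot: [2.739, 1.486, 0.064]
contact_force: [0.2, 0.0, 0.1]
opening: 0.0852
```

```bash
python3 rel.py; python3 -c "
from pred import *
from rel import rel
A=shot('scene','s13.png');B=shot('top','t13.png');pickle.dump((A,B),open('p13.pkl','wb'))
a=zoom(A,(312,225,378,300),7,.5);b=zoom(B,(180,130,250,205),4.5,.5)
cv2.imwrite('pics/a13.png',np.hstack([cv2.resize(a,(440,500)),cv2.resize(b,(360,386),interpolation=cv2.INTER_NEAREST)[:500] if 0 else cv2.copyMakeBorder(cv2.resize(b,(360,386)),0,114,0,0,cv2.BORDER_CONSTANT)]))"
```

```text
t 34.20 along -109.66 lat -240.30 under z 325.64 slot -123.08 wtilt (along,lat) 2.00 0.84 | F along 0.13 lat 0.11 z 0.05 M [0.02 0.05 0.  ] open 85.2
```

View pics/a13.png

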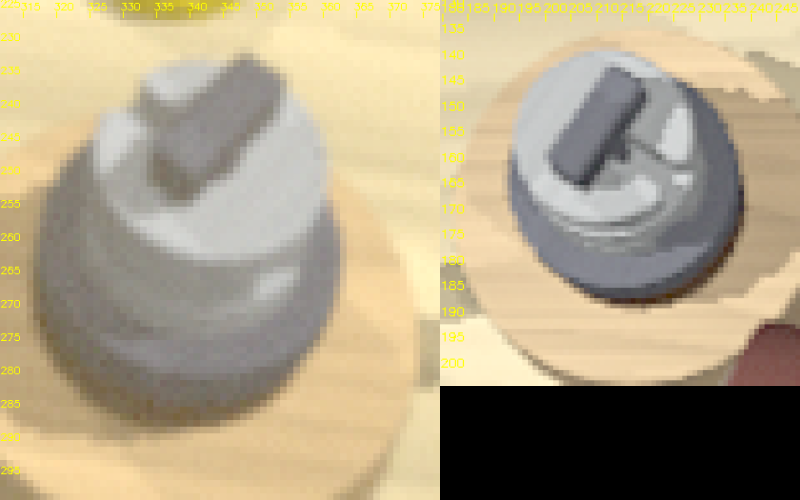

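View pics/s13.png

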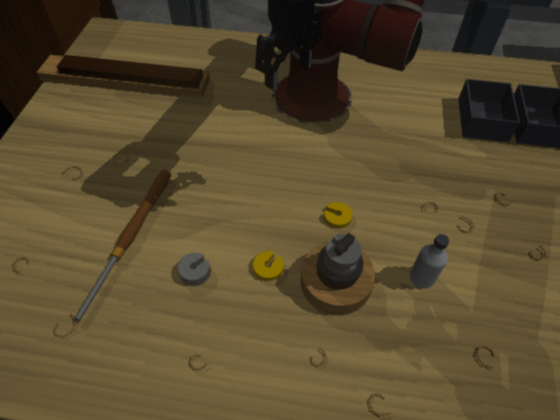

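```bash
python3 - <<'E'
from pred import *
A,B=pickle.load(open('p13.pkl','rb'));A0=pickle.load(open('scene0.pkl','rb'));B0=pickle.load(open('top0.pkl','rb'))
out=[]
for p,box,f in((A,(315,225,370,285),7.2),(B,(186,136,240,192),7.2)):
    im=zoom(p,box,f,.5); x,y=.5911,.1216; z=.1195
    b=box3(x,y,np.radians(-33),.1375,.1575,.044,.016)
    for P,c in((circ(x,y,z+.016,.033),(0,0,255)),(circ(x,y,z,.033),(0,0,140)),(slotout(x,y,np.radians(-123),z+.016),(255,80,0)),(b[4:],(0,200,0))): draw(im,p,P,box,f,c)
    out.append(im)
h=max(map(len,out));cv2.imwrite('pics/a14.png',np.hstack([cv2.copyMakeBorder(m,0,h-len(m),0,0,cv2.BORDER_CONSTANT) for m in out]))
# motion check: block/plate lower region & handle shift between before and after via phase correlation
def sh(p0,p1,box):
    g=lambda p:cv2.cvtColor(p['color'],cv2.COLOR_RGB2GRAY)[box[1]:box[3],box[0]:box[2]].astype(np.float32)
    return cv2.phaseCorrelate(g(p0),g(p1),cv2.createHanningWindow((box[2]-box[0],box[3]-box[1]),cv2.CV_32F))
print('plate lower scene',sh(A0,A,(312,268,368,296)),'blank',sh(A0,A,(296,290,380,325)))
print('top plate lower',sh(B0,B,(186,176,246,200)))
for n,b in (('yellow1',(245,242,292,290)),('yellow2',(315,195,362,232)),('thick',(170,245,220,295)),('bottle',(405,228,455,295)),('gouge',(70,230,130,325))): print(n,sh(A0,A,b))
E
```

```text
plate lower scene ((0.01575591799581133, 0.0089640326353706), 1.0094247002071803) blank ((-0.07570040799891586, -0.214029325526635), 0.9526622301266517)
top plate lower ((0.11626566334131638, -0.10358623530305167), 0.9215381771326066)
yellow1 ((0.08637291799006874, 0.05936701921196885), 0.9170245503385862)
yellow2 ((0.20568480001397305, -0.05944827938960273), 0.8747003093361855)
thick ((0.03353621095727988, -0.010386995565003332), 0.9559946128845215)
bottle ((0.08464699759723615, -0.07009498542695525), 0.9418009869257609)
gouge ((0.0958726500096958, -0.016389723001253742), 0.9549569381607903)
```

View pics/a14.png

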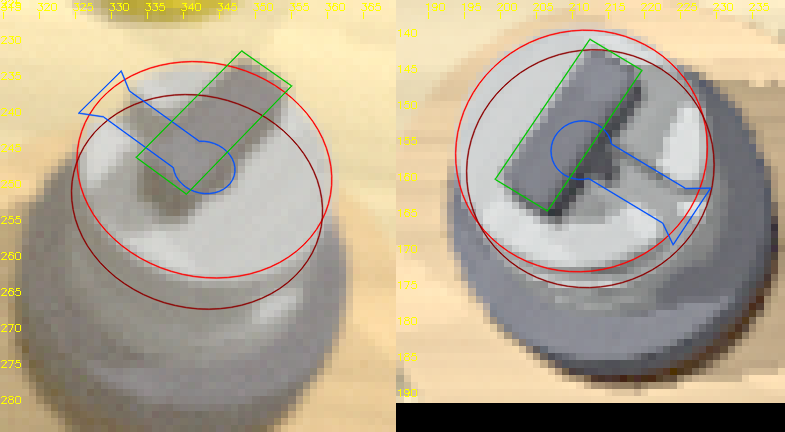

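```bash
python3 -c "
from h import *
print(ctrl.finish_job())"
```

```text
the job is handed in; nothing more can be done
None
```

The job is done and handed in at about 34 s, though `finish_job` gave no verdict.

**What I did:**
- Gripped weight_c across its slot and lowered it until it just touched weight_b, which gave its height.
- Lifted it about 1 mm and slid it along the handle direction onto the stem until the bore just touched, then backed off about 0.5 mm.
- Turned it −90°, set it down, opened the fingers and moved the arm clear.
- No sideways force clearly above the roughly 1 N sensor noise showed during the slide or the turn.

**Last checks, from both cameras after letting go:**
- **Placement:** the weight's outline fits a disc centred on the stem axis and lying flat on weight_b, under the T-handle.
- **Slot angle:** weight_c's slot points to about −123°. I measured weight_b's slot at 55–58°, so they are opposite to within about 2°.
- **Nothing else moved:** image shifts on the caul plate, blank, bottle, gouge, thick weight and yellow weights were about 0.2 pixels or less. The weights beneath are now mostly covered; what still shows looks undisturbed.

**What disagreed or was off:**
- The arm's target drifted during fast stops, leaving up to 2° of tool tilt, most of which I corrected before gripping.
- The empty gripper shifted about 2 mm as the fingers opened; the weight did not follow.
- One fit of the held weight's position from the slot gap was too noisy to trust, so I relied on the kinematics and force readings instead.

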